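Put up the day's order cards on the pastry bench

ROBOT

A 7-joint arm with a two-finger parallel gripper is mounted at the origin on the work surface. World frame = base frame: x ahead of the robot, y to its left, z up, the work surface at z = 0. Lengths are in m, angles in rad, forces in N, time in s.
With the tool pointing down it reaches from about 0.425 to 0.875 m from the base axis. Payload 4.7 kg.
Tool frame: the origin (TCP) lies on the centre line of the jaws, within the pads' length; the fingertips stand 19 mm ahead of it and the grasp point (between the pads) is the TCP; x points along the fingers, z is the direction in which the jaws open and shut, and the axes are right-handed (so a half turn about x gives the same grasp; the last joint's range is limited). The gripper opens to 87 mm and grips with 3 to 60 N. Pads are 19 mm wide; open, the fingers measure 117 mm over their backs; the gripper's body (75 mm by 190 mm) begins 51 mm behind the grasp point.
Start: joints at [-1.23, 0.321, -0.07, 1.45, 0.023, 1.371, -0.057], TCP at [0.209, 0.616, 0.217] pointing down, gripper open.
Joint ranges: [-2.86, 2.86], [-0.3, 2.09], [-1.38, 1.24], [0.06, 2.45], [-1.56, 4.7], [0.09, 2.05], [-2.69, 2.69]. Speed limits (rad/s): [2.57, 2.57, 3.14, 3.14, 3.14, 3.14, 3.14].

INTERFACE

Orientations are given as a rotation vector (axis times angle).
In Python, from bench import get_state, get_image, camera_info, close_job gives the robot as it stands.
- The arm moves only by the tool jog_arm, never from a script. Its argument "targets" is a list of rows, each a list of 7 numbers: the turn, a rotation vector about the tool's x, y, z in degrees, then the shift along the tool's x, y, z in cm, then the finger opening in cm, from 0 to 8.7. In form: [[wx, wy, wz, tx, ty, tz, jaw], ...]. A call has 1 to 10 rows; each row shifts and turns the commanded pose from where the row before left it, along the tool's axes as they then stand; what a row does not reach is not made up. A row lasts 1/8 s, in which the tool goes at most 62.5 mm and 10.7 degrees, less where a joint would pass 70% of its speed; a pose out of reach is approached as far as the arm can. A call is refused whole if a number of a shift passes 6.25 or a number of a turn 10.7, either way. A call with a gripper value outside its range is refused whole. The fingers move at their own pace and stop on an object; "squeeze" is the grip in N (left out, the last holds). Time passes only in rows, so rows that do not move let the fingers close. It gives the time, the measured TCP pose, the force and the opening at its end, in the units of the state.
- get_state(): the state, without advancing time (a new reading comes with each control period).
- get_image(name): name is "scene" or "side" or "wrist"; returns (picture, depth): 384x512x3 uint8, red, green, blue; 384x512 float32, m along the optical axis (not along the pixel's ray), 0 where there is no reading.
- camera_info(name): a dict with "intrinsics" (3x3 intrinsics, pixels), "world_from_camera" (4x4, takes a point from camera to world coordinates); the wrist camera has in their place "mount" (4x4, takes a point from camera to tool coordinates, whose origin is the TCP and whose axes are the tool frame's). Camera axes: x right, y up, looking along -z (the intrinsics and any distortion apply to the point x, -y, -z); pixel columns grow to the right and rows downward; lengths in m; the calibration is good to about 2 mm. A picture is of the moment at which its call begins: read the wrist's pose just before it. camera_info takes no time and is no camera call.
- close_job(): hands the job in, once; it reports no verdict.
The state is a dict: "time": time; "joint_positions": joint angles; "qd": joint speeds; "joint_torque": joint torques, N m; "position": TCP position; "tool_rot": TCP orientation; "ft_force": force on the tool from outside, world axes, zero at the start; "torque": the same for the moment, N m; "grip_width": opening from 0.0 (shut) to 1.0 (fully open).
Only numpy, scipy, OpenCV 4.12 (cv2) and the standard library are available. Lean on these libraries where they do the work, as an engineer would, in place of code of your own. Each camera call takes 0.05 s, during which the arm holds its last target.

TASK

Put up today's orders: squeeze the two orange buttons to free the clear cover of the card keeper and set it aside, then slide every card that is in there lengthways under the sprung clip of its own colour on the order board, square in its lane and fully home against the stop. When all are up, put the cover back on the keeper so that it locks, and leave the tart, the jar and the scraper where they are.

Things in the scene. Friction and masses are not known exactly. Their poses are not given: they have to be found in the camera images.
- board: Order board, fixed: bare-metal plate 200 (x) x 310 (y) x 5 mm flat on the bench; origin under its centre. Four sprung bar clips side by side near its +x edge, at y = +111 (red), +37 (yellow), -37 (green), -111 mm (blue); each heads a lane along x and its card goes in along +x. A coloured tab on the clip and a coloured patch at the plate's -x edge mark each lane.
- lane_red (a point): Foot of the red lane's stop: on the plate's upper face, mid-lane, axes as the board's. The stop is a block 50 mm wide and 7 mm high with its face at x = 0, behind the clip. A card is fully home when its end touches it: card centre at x = -45 mm, y = 0, z = 0, long side along x.
- lane_yellow (a point): Foot of the yellow lane's stop: on the plate's upper face, mid-lane, axes as the board's. The stop is a block 50 mm wide and 7 mm high with its face at x = 0, behind the clip. A card is fully home when its end touches it: card centre at x = -45 mm, y = 0, z = 0, long side along x.
- lane_green (a point): Foot of the green lane's stop: on the plate's upper face, mid-lane, axes as the board's. The stop is a block 50 mm wide and 7 mm high with its face at x = 0, behind the clip. A card is fully home when its end touches it: card centre at x = -45 mm, y = 0, z = 0, long side along x.
- lane_blue (a point): Foot of the blue lane's stop: on the plate's upper face, mid-lane, axes as the board's. The stop is a block 50 mm wide and 7 mm high with its face at x = 0, behind the clip. A card is fully home when its end touches it: card centre at x = -45 mm, y = 0, z = 0, long side along x.
- clip_red (a joint): Red sprung clip: 0 = down, about 0.08 rad = on a card. Hinged 20 mm behind the stop face, top 15 mm over the plate; its 40 mm wide leaf slopes down to -x to within 1 mm of the plate at x = -30 mm (lane frame), then turns up 24 degrees as a lip ending at x = -46 mm, 8 mm high. A card pushed in along +x lifts it (2 to 8 N of push); it then presses with about 2.5 N.
- clip_yellow (a joint): Yellow sprung clip: 0 = down, about 0.08 rad = on a card. Hinged 20 mm behind the stop face, top 15 mm over the plate; its 40 mm wide leaf slopes down to -x to within 1 mm of the plate at x = -30 mm (lane frame), then turns up 24 degrees as a lip ending at x = -46 mm, 8 mm high. A card pushed in along +x lifts it (2 to 8 N of push); it then presses with about 2.5 N.
- clip_green (a joint): Green sprung clip: 0 = down, about 0.08 rad = on a card. Hinged 20 mm behind the stop face, top 15 mm over the plate; its 40 mm wide leaf slopes down to -x to within 1 mm of the plate at x = -30 mm (lane frame), then turns up 24 degrees as a lip ending at x = -46 mm, 8 mm high. A card pushed in along +x lifts it (2 to 8 N of push); it then presses with about 2.5 N.
- clip_blue (a joint): Blue sprung clip: 0 = down, about 0.08 rad = on a card. Hinged 20 mm behind the stop face, top 15 mm over the plate; its 40 mm wide leaf slopes down to -x to within 1 mm of the plate at x = -30 mm (lane frame), then turns up 24 degrees as a lip ending at x = -46 mm, 8 mm high. A card pushed in along +x lifts it (2 to 8 N of push); it then presses with about 2.5 N.
- keeper: Card keeper base, fixed: white plate 240 (x) x 236 (y) x 6 mm; origin under its centre. In its middle a grey catch socket 28 (x) x 54 (y) mm, 17 mm high above the plate. The cards lie flat on the plate around it, two by two, long side about along x, centres about (+-53, +-56) mm from the middle. The bench on the side away from the order board is free for the cover.
- cover: Clear plastic lift-off cover, 220 (x) x 180 (y) x 26 mm high, walls 3 mm, open below, about 0.25 kg; origin in the middle of its rim plane (underside). On the keeper: origin 6 mm above the keeper's origin, axes parallel (half a turn is the same). On top, a white handle 26 (x) x 34 (y) mm, up to 64 mm above the rim, with an orange spring button on its +y and -y side.
- cover_grip (a point): Middle between the two buttons, 46 mm above the cover's rim, 20 mm above its top; axes as the cover's; buttons are squeezed along y. Button faces 24 (x) x 26 (z) mm, 60 mm apart outside when free, 42 mm when both are in. Squeezed, the catch feet draw in and the cover lifts straight off; set down squeezed and let go, they spring out under the socket's lips and lock it.
- button_a (a joint): Spring button on the handle's +y side: 0 = out (catch engaged), 0.009 m = fully in (about 6 N). Its catch foot hangs under the cover, not below the rim. Locked, the cover has about 2 mm of play sideways, 1.5 mm up.
- button_b (a joint): The same on the handle's -y side.
- card_red: Red order card: stiff flat plastic card 90 (x) x 44 (y) x 5 mm with a white panel on top, 30 g; origin at the centre of its underside; both ends alike. None when there is no red card today.
- card_yellow: Yellow order card: stiff flat plastic card 90 (x) x 44 (y) x 5 mm with a white panel on top, 30 g; origin at the centre of its underside; both ends alike. None when there is no yellow card today.
- card_green: Green order card: stiff flat plastic card 90 (x) x 44 (y) x 5 mm with a white panel on top, 30 g; origin at the centre of its underside; both ends alike. None when there is no green card today.
- card_blue: Blue order card: stiff flat plastic card 90 (x) x 44 (y) x 5 mm with a white panel on top, 30 g; origin at the centre of its underside; both ends alike. None when there is no blue card today.
- tart: Bystander: baked tart in a black fluted tin, diameter 155 mm, 31 mm high; origin under its centre.
- jar: Bystander: glass jar, diameter 76 mm, 90 mm high; origin under its centre.
- scraper: Bystander: steel bench scraper lying flat, 87 x 130 x 17 mm; origin under its blade's centre.

How it is judged:
On the way, in this order (a step that is already met when the one before it is completed fails the run):
1. the cover is off, clear of the keeper (horizontal distance between cover and keeper above 0.15 m), for 0.2 s.
2. every card is under the clip of its colour, fully home (x of card_red in the frame of lane_red between -0.05 and -0.04 m and y of card_red in the frame of lane_red between -0.008 and 0.008 m and z of card_red in the frame of lane_red between -0.003 and 0.003 m and angle between the x axis of card_red and the x axis of lane_red, either way round below 0.12 rad and angle between each of card_red, card_yellow, card_green, card_blue's own z axis and vertical below 0.08 rad and x of card_yellow in the frame of lane_yellow between -0.05 and -0.04 m and y of card_yellow in the frame of lane_yellow between -0.008 and 0.008 m and z of card_yellow in the frame of lane_yellow between -0.003 and 0.003 m and angle between the x axis of card_yellow and the x axis of lane_yellow, either way round below 0.12 rad and x of card_green in the frame of lane_green between -0.05 and -0.04 m and y of card_green in the frame of lane_green between -0.008 and 0.008 m and z of card_green in the frame of lane_green between -0.003 and 0.003 m and angle between the x axis of card_green and the x axis of lane_green, either way round below 0.12 rad and x of card_blue in the frame of lane_blue between -0.05 and -0.04 m and y of card_blue in the frame of lane_blue between -0.008 and 0.008 m and z of card_blue in the frame of lane_blue between -0.003 and 0.003 m and angle between the x axis of card_blue and the x axis of lane_blue, either way round below 0.12 rad), for 0.3 s.
At the end, for the whole second after the job is handed in: Every card present lies flat in the lane of its colour, under the clip, its end within 5 mm of the stop, within 8 mm of the lane's middle and within 0.12 rad of its direction; the cover sits down on the keeper within 6 mm and 0.08 rad, both buttons out, so that it is locked; all at rest (all of step 2 and linear speed of each of card_red, card_yellow, card_green, card_blue, cover below 0.02 m/s and x of cover in the frame of keeper between -0.006 and 0.006 m and y of cover in the frame of keeper between -0.006 and 0.006 m and z of cover in the frame of keeper between 0.003 and 0.0085 m and angle between the x axis of cover and the x axis of keeper, either way round below 0.08 rad and angle between cover's own z axis and vertical below 0.04 rad and value of joint each of button_a, button_b below 0.0025 m); the robot touches nothing.
It fails at once if the tart is shoved more than 30 mm (distance of tart from where it was at the start of the episode above 0.03 m).
It fails at once if the jar is shoved more than 30 mm (distance of jar from where it was at the start of the episode above 0.03 m).
It fails at once if the scraper is shoved more than 30 mm (distance of scraper from where it was at the start of the episode above 0.03 m).
Of card_red, card_yellow, card_green, card_blue only 3 to 4 are there at a start; the rules pass over those that are not, and their reading is None.
At some moment in a run one of cover, card_red, card_yellow, card_green, card_blue may be knocked a few centimetres aside while the robot is not near it.
It also fails if it takes over 210 s, if anything falls off the work surface, if the arm or the gripper's body presses on something with over 40 N, if the wrist force passes 120 N, or if a joint passes its speed limit or range.

## Working session

There is one attempt and no reset: what is moved stays moved. The work goes in short steps, Python scripts to look and compute and a tool call to move; the robot and the scene stay as the last step left them, time stands still between calls to the robot, and variables do not carry over. Pictures are saved under pics/ and viewed, and the job is handed in when it is done.

Besides the shell and the picture viewer there is one more tool, called after "Call:" by a JSON object that holds its "op" and its "data", one argument or row to a line. jog_arm: Moves the arm, as the interface text tells. Its arguments: {"type":"object","properties":{"targets":{"type":"array"},"squeeze":{"type":"number"}},"required":["targets"]}

```bash
mkdir -p pics; ls; cat > h.py <<'E'
import numpy as np, cv2
from scipy.spatial.transform import Rotation as R
from bench import get_state, get_image, camera_info
def save(n,im): cv2.imwrite('pics/'+n+'.png', cv2.cvtColor(im,cv2.COLOR_RGB2BGR))
E
python3 - <<'E'
from h import *
s=get_state(); print({k:np.round(v,3) for k,v in s.items()}); print(R.from_rotvec(s['tool_rot']).as_matrix().round(3))
for n in ['scene','side','wrist']:
    im,d=get_image(n); save(n+'0',im); np.savez('pics/'+n+'0.npz',im=im,d=d); print(n,camera_info(n))
E
```

```text
pics
{'time': np.float64(0.0), 'joint_positions': array([-1.23 ,  0.322, -0.07 ,  1.452,  0.023,  1.371, -0.057]), 'qd': array([-0.   , -0.002, -0.001, -0.   , -0.001, -0.003,  0.002]), 'joint_torque': array([-2.0000e-03, -4.9129e+01, -4.0500e-01, -3.1253e+01, -6.4000e-02,
        4.3000e-02,  0.0000e+00]), 'position': array([0.209, 0.615, 0.216]), 'tool_rot': array([-0.966,  1.348,  0.964]), 'ft_force': array([0.463, 0.53 , 0.686]), 'torque': array([-0.05 ,  0.011,  0.011]), 'grip_width': np.float64(0.998)}
[[-0.001 -0.947  0.321]
 [-0.002  0.321  0.947]
 [-1.    -0.    -0.002]]
scene {'intrinsics': array([[471.56427875,   0.        , 248.07627413],
       [  0.        , 471.56427875, 190.2460955 ],
       [  0.        ,   0.        ,   1.        ]]), 'world_from_camera': array([[ 0.3030501 , -0.78459164,  0.5409035 ,  1.2198034 ],
       [ 0.95295841,  0.24618859, -0.17680905, -0.19325925],
       [ 0.00555863,  0.56904054,  0.82229068,  0.98553205],
       [ 0.        ,  0.        ,  0.        ,  1.        ]])}
side {'intrinsics': array([[433.44533707,   0.        , 255.98172088],
[... 198 characters left out ...]
68701169,  0.48869052, -0.53776995, -0.52954246],
       [ 0.01717745,  0.75078646,  0.66032161,  0.67011312],
       [ 0.        ,  0.        ,  0.        ,  1.        ]])}
wrist {'intrinsics': array([[332.61430497,   0.        , 262.22729978],
       [  0.        , 332.61430497, 190.1826708 ],
       [  0.        ,   0.        ,   1.        ]]), 'mount': array([[ 5.40471095e-04,  2.70926127e-01, -9.62599990e-01,
        -1.69034093e-01],
       [ 2.88188128e-04,  9.62600049e-01,  2.70926305e-01,
         7.26047781e-02],
       [ 9.99999812e-01, -4.23837726e-04,  4.42179809e-04,
         8.61161235e-04],
       [ 0.00000000e+00,  0.00000000e+00,  0.00000000e+00,
         1.00000000e+00]])}
```

View pics/scene0.png

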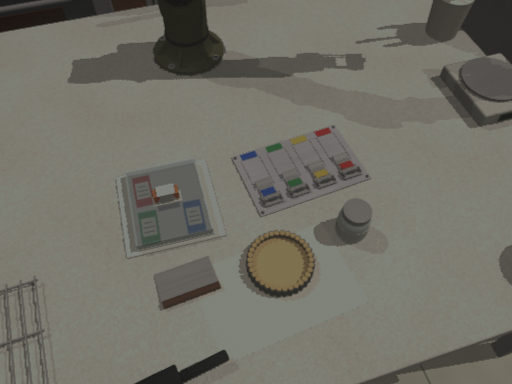

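View pics/side0.png

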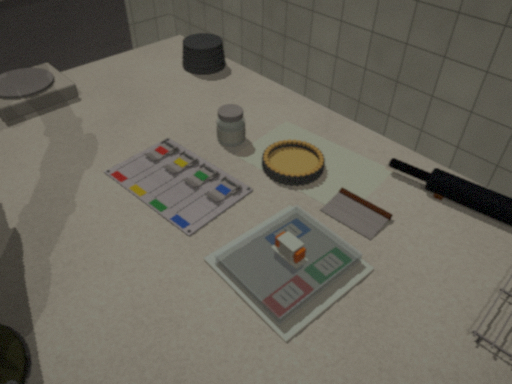

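View pics/wrist0.png

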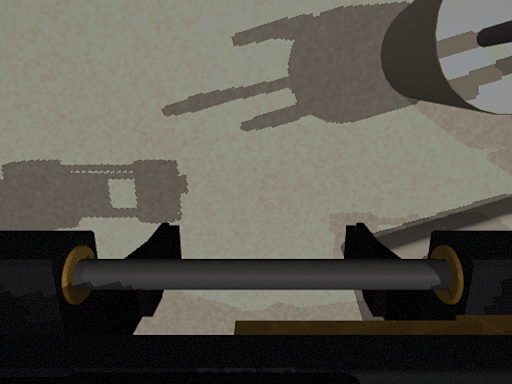

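```bash
cat >> h.py <<'E'
def ray(n,u,v,wfc=None):
    c=camera_info(n); K=c['intrinsics']; T=c['world_from_camera'] if wfc is None else wfc
    d=np.array([(u-K[0,2])/K[0,0],-(v-K[1,2])/K[1,1],-1.]); return T[:3,3],T[:3,:3]@d
def plane(n,u,v,z,wfc=None):
    o,d=ray(n,u,v,wfc); t=(z-o[2])/d[2]; return o+t*d
def proj(n,P,wfc=None):
    c=camera_info(n); K=c['intrinsics']; T=c['world_from_camera'] if wfc is None else wfc
    p=T[:3,:3].T@(np.asarray(P)-T[:3,3]); return np.array([K[0,2]+K[0,0]*p[0]/-p[2],K[1,2]-K[1,1]*p[1]/-p[2]])
def wrist_wfc():
    s=get_state(); T=np.eye(4); T[:3,:3]=R.from_rotvec(s['tool_rot']).as_matrix(); T[:3,3]=s['position']
    return T@camera_info('wrist')['mount']
def crop(n,im,x0,y0,x1,y1,k):
    save(n,cv2.resize(im[y0:y1,x0:x1],None,fx=k,fy=k,interpolation=cv2.INTER_CUBIC))
E
python3 - <<'E'
from h import *
im=np.load('pics/scene0.npz')['im']
crop('sc_k',im,105,145,240,260,5); crop('sc_b',im,225,120,375,220,5)
im=np.load('pics/side0.npz')['im']
crop('si_k',im,200,200,380,340,4); crop('si_b',im,95,130,255,240,5)
E
```

```text
(no output)
```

View pics/sc_k.png

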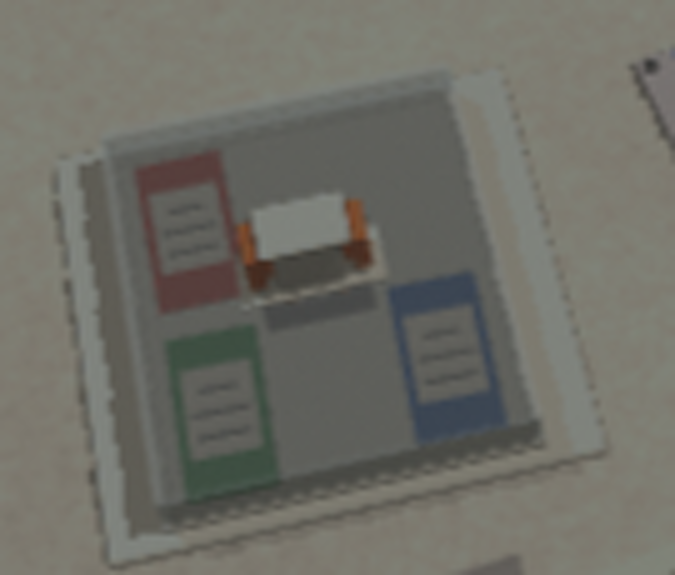

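View pics/sc_b.png

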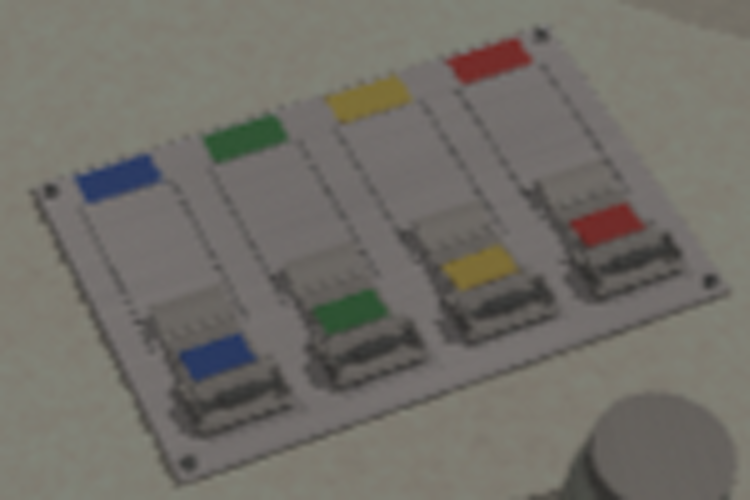

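View pics/si_k.png

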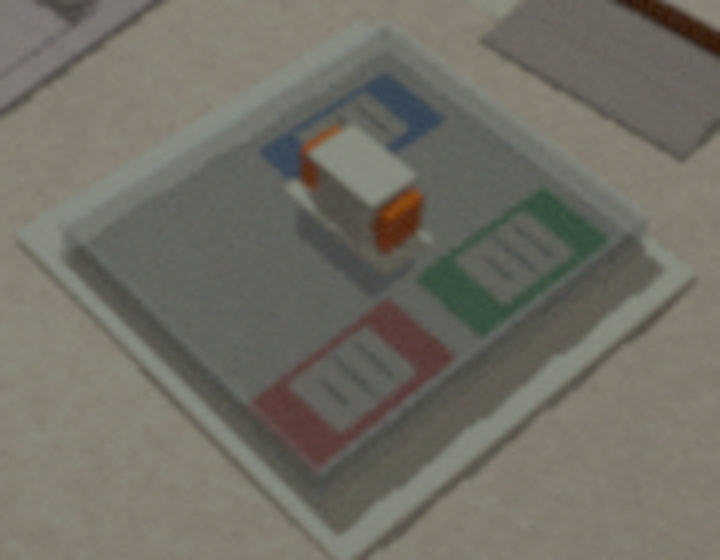

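View pics/si_b.png

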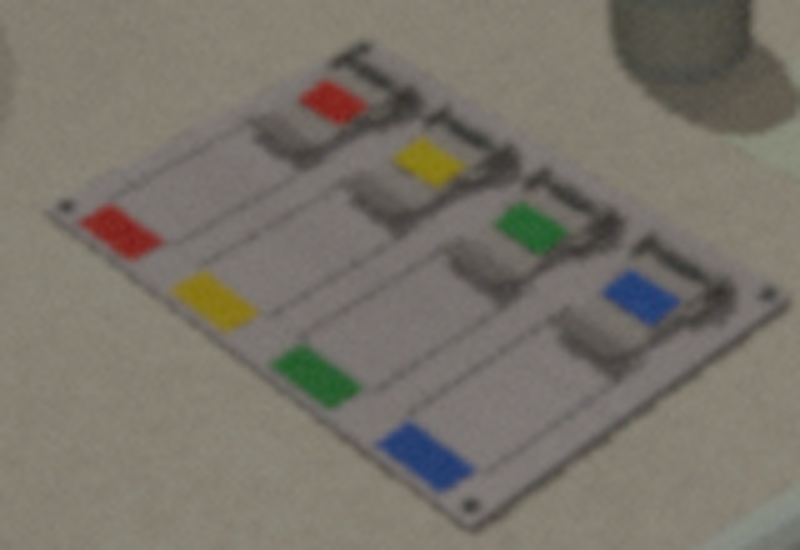

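```bash
cat > m1.py <<'E'
from h import *
S={'scene':[(50,190),(543,35),(711,283),(187,463)],'side':[(470,505),(66,206),None,(768,293)]}
print('bolts')
for a in S['scene']: print(plane('scene',225+a[0]/5,120+a[1]/5,.005).round(4))
for a in S['side']:
    if a: print('side',plane('side',95+a[0]/5,130+a[1]/5,.005).round(4))
def masks(im):
    h=cv2.cvtColor(im,cv2.COLOR_RGB2HSV)
    H,Sx,V=[h[...,i].astype(int) for i in range(3)]
    sat=Sx>110
    return {'red':sat&((H<4)|(H>172))&(V>60),'yellow':sat&(H>20)&(H<33)&(V>80),'green':sat&(H>48)&(H<75),'blue':sat&(H>102)&(H<125),'orange':sat&(H>5)&(H<14)}
for n in ['scene','side']:
    im=np.load(f'pics/{n}0.npz')['im']
    for c,m in masks(im).items():
        k,lab,st,ce=cv2.connectedComponentsWithStats(m.astype(np.uint8))
        for i in range(1,k):
            if st[i,4]>15: print(n,c,st[i,4],ce[i].round(1),'z5',plane(n,*ce[i],.005).round(4)[:2],'z11',plane(n,*ce[i],.011).round(4)[:2],'z52',plane(n,*ce[i],.052).round(4)[:2])
K={'scene':[(55,160),(500,72),(605,450),(115,562)],'side':[(20,235),(375,28),(692,275),(345,558)]}
for a in K['scene']: print('scene',plane('scene',105+a[0]/5,145+a[1]/5,.006).round(4))
for a in K['side']: print('side',plane('side',200+a[0]/4,200+a[1]/4,.006).round(4))
E
python3 m1.py
```

```text
bolts
[0.4652 0.016  0.005 ]
[0.4417 0.3104 0.005 ]
[0.6261 0.3244 0.005 ]
[0.6488 0.0309 0.005 ]
side [0.4653 0.0131 0.005 ]
side [0.4407 0.3047 0.005 ]
side [0.649  0.0285 0.005 ]
scene red 78 [322.6 131.6] z5 [0.4483 0.2744] z11 [0.453  0.2715] z52 [0.4853 0.252 ]
scene red 68 [345.8 164.4] z5 [0.5731 0.288 ] z11 [0.5771 0.2851] z52 [0.6041 0.265 ]
scene yellow 78 [298.4 139.3] z5 [0.4546 0.2002] z11 [0.4593 0.1978] z52 [0.4913 0.1813]
scene yellow 71 [320.5 173.1] z5 [0.5796 0.2134] z11 [0.5835 0.211 ] z52 [0.6103 0.194 ]
scene green 39 [294.5 181.7] z5 [0.5849 0.1392] z11 [0.5888 0.1371] z52 [0.6154 0.1232]
scene blue 74 [248.1 155.3] z5 [0.4668 0.0519] z11 [0.4715 0.0504] z52 [0.5029 0.0401]
scene blue 70 [267.8 190.9] z5 [0.5915 0.0646] z11 [0.5954 0.063 ] z52 [0.6216 0.0522]
scene orange 38 [175.9 191.1] z5 [ 0.5226 -0.1569] z11 [ 0.5269 -0.1572] z52 [ 0.5561 -0.1587]
scene orange 40 [154.7 195.8] z5 [ 0.5208 -0.2107] z11 [ 0.5251 -0.2105] z52 [ 0.5544 -0.2098]
side red 63 [161.2 149.9] z5 [0.5851 0.2923] z11 [0.581  0.2848] z52 [0.5529 0.2342]
side red 87 [118.7 175.9] z5 [0
[... 504 characters left out ...]
e 75 [222.6 189.1] z5 [0.6031 0.0679] z11 [0.5988 0.0626] z52 [0.5696 0.0257]
side blue 108 [179.7 221. ] z5 [0.4683 0.0501] z11 [0.4652 0.0449] z52 [0.4443 0.0092]
side orange 209 [365.7 203.3] z5 [ 0.8107 -0.1868] z11 [ 0.8046 -0.1899] z52 [ 0.7626 -0.211 ]
side orange 37 [277.8 239.3] z5 [ 0.5858 -0.1291] z11 [ 0.5817 -0.1327] z52 [ 0.5535 -0.1574]
side orange 123 [298.9 254.7] z5 [ 0.5872 -0.1863] z11 [ 0.5831 -0.1894] z52 [ 0.5549 -0.2106]
scene [ 0.4343 -0.2941  0.006 ]
scene [ 0.4468 -0.0613  0.006 ]
scene [ 0.6827 -0.0716  0.006 ]
scene [ 0.6716 -0.3025  0.006 ]
side [ 0.443  -0.0688  0.006 ]
side [ 0.6804 -0.0859  0.006 ]
side [ 0.6665 -0.308   0.006 ]
side [ 0.4349 -0.2966  0.006 ]
```

Call:
{"op": "jog_arm", "data": {
  "targets": [
    [-7.8,0,0,-2.5,0,0,8.7],
    [-7.8,0,0,-2.5,0,0,8.7],
    [-7.7,0,0,-2.5,0,0,8.7]
  ]
}}

```text
time: 0.52
position: [0.2086, 0.6154, 0.2923]
tool_rot: [-1.272, 1.169, 1.271]
ft_force: [-0.4, 0.6, 0.9]
grip_width: 0.998
```

```bash
cat >> h.py <<'E'
def to(x,y,z,yaw):
    "print tool-axis move: yaw = angle of tool z from world +y (ccw, rad)"
    s=get_state(); M=R.from_rotvec(s['tool_rot']).as_matrix()
    d=np.array([x,y,z])-s['position']
    G=np.array([[0,-np.cos(yaw),-np.sin(yaw)],[0,-np.sin(yaw),np.cos(yaw)],[-1,0,0.]])
    print('t',round(s['time'],2),'pos',s['position'].round(4),'F',s['ft_force'].round(1),'w',round(s['grip_width']*87,1))
    print('turn deg (tool)',np.degrees(R.from_matrix(M.T@G).as_rotvec()).round(2),'shift cm now-axes',(M.T@d*100).round(2),'after-turn axes',(G.T@d*100).round(2))
E
python3 -c "
from h import *
to(.56,.17,.30,.081)"
```

```text
t 0.53 pos [0.2086 0.6154 0.2923] F [-0.4  0.6  0.9] w 86.8
turn deg (tool) [ 0.19 -0.05 -0.02] shift cm now-axes [ -0.75 -31.26 -47.34] after-turn axes [ -0.77 -31.42 -47.23]
```

Call:
{"op": "jog_arm", "data": {
  "targets": [
    [0,0,0,0,-3.13,-4.73,8.7],
    [0,0,0,0,-3.13,-4.73,8.7],
    [0,0,0,0,-3.13,-4.73,8.7],
    [0,0,0,0,-3.13,-4.73,8.7],
    [0,0,0,0,-3.13,-4.73,8.7],
    [0,0,0,0,-3.13,-4.73,8.7],
    [0,0,0,0,-3.13,-4.73,8.7],
    [0,0,0,0,-3.13,-4.73,8.7],
    [0,0,0,0,-3.13,-4.73,8.7],
    [0,0,0,0,-3.13,-4.73,8.7]
  ]
}}

```text
time: 1.78
position: [0.5592, 0.1676, 0.2919]
tool_rot: [-1.268, 1.17, 1.268]
ft_force: [0.9, 1.1, -0.3]
grip_width: 1.003
```

Call:
{"op": "jog_arm", "data": {
  "targets": [
    [0,0,0,0,0,0,8.7],
    [0,0,0,0,0,0,8.7]
  ]
}}

```text
time: 2.02
position: [0.558, 0.1697, 0.2915]
tool_rot: [-1.267, 1.171, 1.269]
ft_force: [0.4, -0.1, -0.8]
grip_width: 1.0
```

```bash
python3 -c "
from h import *
to(.56,.17,.30,.081)
T=wrist_wfc(); im,d=get_image('wrist'); save('w1',im); np.savez('pics/w1.npz',im=im,d=d,T=T)
im,d=get_image('scene'); save('s1',im)
"
```

```text
t 2.02 pos [0.558  0.1697 0.2915] F [ 0.4 -0.1 -0.8] w 87.0
turn deg (tool) [-0.06  0.04 -0.06] shift cm now-axes [-0.85 -0.2   0.02] after-turn axes [-0.85 -0.2   0.02]
```

View pics/w1.png

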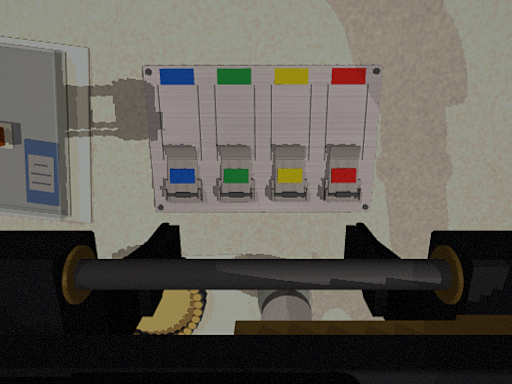

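```bash
python3 - <<'E'
from h import *
z=np.load('pics/w1.npz'); im,d,T=z['im'],z['d'],z['T']
crop('w1c',im,140,55,390,220,3)
from m1 import masks
E
python3 - <<'E' 2>/dev/null | grep -v side
from h import *
import importlib
z=np.load('pics/w1.npz'); im,d,T=z['im'],z['d'],z['T']
h=cv2.cvtColor(im,cv2.COLOR_RGB2HSV); H,S,V=[h[...,i].astype(int) for i in range(3)]
sat=S>120
for c,m in {'red':((H<4)|(H>172)),'yel':(H>20)&(H<33),'grn':(H>48)&(H<75),'blu':(H>102)&(H<125)}.items():
    k,lab,st,ce=cv2.connectedComponentsWithStats((m&sat).astype(np.uint8))
    for i in range(1,k):
        if st[i,4]>60 and ce[i][1]<200: print(c,st[i],ce[i].round(1),plane('wrist',*ce[i],.005,T).round(4)[:2])
for u,v in [(148.5,71.5),(377,71),(365.5,207),(160,207.5)]: print('bolt',plane('wrist',u,v,.005,T).round(4))
E
```

```text
bolts
[0.4652 0.016  0.005 ]
[0.4417 0.3104 0.005 ]
[0.6261 0.3244 0.005 ]
[0.6488 0.0309 0.005 ]
side [0.4653 0.0131 0.005 ]
side [0.4407 0.3047 0.005 ]
side [0.649  0.0285 0.005 ]
scene red 78 [322.6 131.6] z5 [0.4483 0.2744] z11 [0.453  0.2715] z52 [0.4853 0.252 ]
scene red 68 [345.8 164.4] z5 [0.5731 0.288 ] z11 [0.5771 0.2851] z52 [0.6041 0.265 ]
scene yellow 78 [298.4 139.3] z5 [0.4546 0.2002] z11 [0.4593 0.1978] z52 [0.4913 0.1813]
scene yellow 71 [320.5 173.1] z5 [0.5796 0.2134] z11 [0.5835 0.211 ] z52 [0.6103 0.194 ]
scene green 39 [294.5 181.7] z5 [0.5849 0.1392] z11 [0.5888 0.1371] z52 [0.6154 0.1232]
scene blue 74 [248.1 155.3] z5 [0.4668 0.0519] z11 [0.4715 0.0504] z52 [0.5029 0.0401]
scene blue 70 [267.8 190.9] z5 [0.5915 0.0646] z11 [0.5954 0.063 ] z52 [0.6216 0.0522]
scene orange 38 [175.9 191.1] z5 [ 0.5226 -0.1569] z11 [ 0.5269 -0.1572] z52 [ 0.5561 -0.1587]
scene orange 40 [154.7 195.8] z5 [ 0.5208 -0.2107] z11 [ 0.5251 -0.2105] z52 [ 0.5544 -0.2098]
side red 63 [161.2 149.9] z5 [0.5851 0.2923] z11 [0.581  0.2848] z52 [0.5529 0.2342]
side red 87 [118.7 175.9] z5 [0
[... 1064 characters left out ...]
-0.3025  0.006 ]
side [ 0.443  -0.0688  0.006 ]
side [ 0.6804 -0.0859  0.006 ]
side [ 0.6665 -0.308   0.006 ]
side [ 0.4349 -0.2966  0.006 ]
red [331  68  35  16 541] [348.2  75.5] [0.4503 0.273 ]
red [331 168  26  15 373] [343.2 175. ] [0.5821 0.2858]
yel [274  68  35  17 536] [290.9  75.5] [0.4563 0.1989]
yel [277 168  26  15 357] [289.5 175.2] [0.5884 0.2107]
grn [217  69  34  15 502] [233.8  75.9] [0.4627 0.125 ]
grn [224 169  24  14 335] [235.5 175.5] [0.5948 0.1351]
blu [159  69  35  16 532] [176.5  76.4] [0.4693 0.0509]
blu [170 169  25  14 344] [181.8 175.6] [0.601  0.0598]
bolt [0.4661 0.0148 0.005 ]
bolt [0.4418 0.3093 0.005 ]
bolt [0.6264 0.3247 0.005 ]
bolt [0.6509 0.0291 0.005 ]
```

View pics/w1c.png

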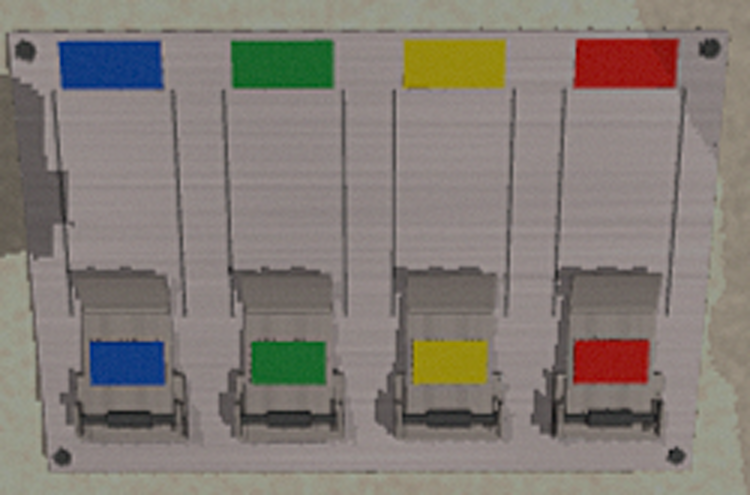

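```bash
cat >> h.py <<'E'
BC=np.array([.5463,.1694]); BY=.082
def b2w(x,y): c,s=np.cos(BY),np.sin(BY); return BC+[c*x-s*y,s*x+c*y]
def w2b(p): c,s=np.cos(BY),np.sin(BY); d=np.asarray(p)[:2]-BC; return np.array([c*d[0]+s*d[1],-s*d[0]+c*d[1]])
E
python3 - <<'E'
from h import *
z=np.load('pics/w1.npz'); im,d,T=z['im'],z['d'],z['T']
for x,yl,yh,yf in [(122,270,415,314),(288,270,416,314),(450,268,415,312),(612,269,415,312)]:
    u=140+x/3
    print('lip',w2b(plane('wrist',u,55+yl/3,.013,T)).round(4),'hinge',w2b(plane('wrist',u,55+yh/3,.018,T)).round(4))
for u,v in [(148.5,71.5),(377,71),(365.5,207),(160,207.5),(348.2,75.5),(290.9,75.5),(233.8,75.9),(176.5,76.4)]: print(w2b(plane('wrist',u,v,.005,T)).round(4))
c=camera_info('wrist'); 
for name in ['scene','side']: print(name, [(p,proj(name,[*p,0]).round(0)) for p in [(.53,-.43),(.5,-.55),(.42,-.55),(.6,-.55),(.5,-.65)]])
E
```

```text
lip [ 0.0015 -0.1104] hinge [ 0.0678 -0.1137]
lip [ 0.0016 -0.0359] hinge [ 0.0684 -0.0371]
lip [0.0008 0.0368] hinge [0.068  0.0378]
lip [0.0014 0.1095] hinge [0.0682 0.1126]
[-0.0926 -0.1475]
[-0.0927  0.1479]
[0.0925 0.1483]
[ 0.0928 -0.1484]
[-0.0872  0.1111]
[-0.0873  0.0368]
[-0.087  -0.0373]
[-0.0865 -0.1117]
scene [((0.53, -0.43), array([ 66., 222.])), ((0.5, -0.55), array([ 14., 225.])), ((0.42, -0.55), array([ 13., 199.])), ((0.6, -0.55), array([ 16., 261.])), ((0.5, -0.65), array([-30., 236.]))]
side [((0.53, -0.43), array([386., 360.])), ((0.5, -0.55), array([444., 432.])), ((0.42, -0.55), array([415., 475.])), ((0.6, -0.55), array([476., 385.])), ((0.5, -0.65), array([514., 491.]))]
```

Call:
{"op": "jog_arm", "data": {
  "targets": [
    [3.7,0,0,0,0.7,-5.8,8.7],
    [3.7,0,0,0,0.4,-5.8,8.7],
    [0,0,0,0,0,-5.9,8.7],
    [0,0,0,0,0,-5.9,8.7],
    [0,0,0,0,0,-5.9,8.7],
    [0,0,0,0,0,-5.9,8.7],
    [0,0,0,0,0,0,8.7],
    [0,0,0,0,0,0,8.7]
  ]
}}

```text
time: 3.12
position: [0.5418, -0.181, 0.2919]
tool_rot: [-1.174, 1.23, 1.175]
ft_force: [0.6, -0.6, -0.1]
grip_width: 0.998
```

```bash
python3 -c "
from h import *
to(.555,-.184,.058,-.047)
T=wrist_wfc(); im,d=get_image('wrist'); save('w2',im); np.savez('pics/w2.npz',im=im,d=d,T=T)
"
```

```text
t 3.12 pos [ 0.5418 -0.181   0.2919] F [ 0.6 -0.6 -0.1] w 86.8
turn deg (tool) [0.01 0.08 0.01] shift cm now-axes [23.39 -1.33 -0.27] after-turn axes [23.39 -1.34 -0.24]
```

View pics/w2.png

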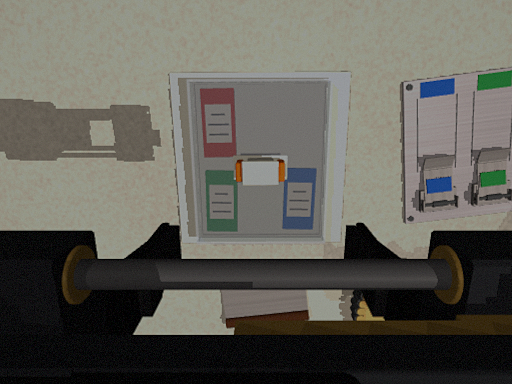

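```bash
python3 - <<'E'
from h import *
z=np.load('pics/w2.npz'); im,d,T=z['im'],z['d'],z['T']
crop('w2c',im,160,60,360,250,4)
C=[plane('wrist',*p,.006,T) for p in [(169.5,73.5),(350.5,71.5),(340.5,242),(183,243)]]
print(np.round(C,4)); print(np.mean(C,0).round(4))
h=cv2.cvtColor(im,cv2.COLOR_RGB2HSV); H,S,V=[h[...,i].astype(int) for i in range(3)]
for c,m in {'org':(H>5)&(H<14)&(S>150),'red':((H<4)|(H>172))&(S>60),'grn':(H>48)&(H<80)&(S>60),'blu':(H>100)&(H<125)&(S>60)}.items():
    m=m.copy(); m[:60]=0; m[250:]=0; m[:,:180]=0; m[:,345:]=0
    k,lab,st,ce=cv2.connectedComponentsWithStats(m.astype(np.uint8))
    for i in range(1,k):
        if st[i,4]>30:
            r=cv2.minAreaRect(np.argwhere(lab==i)[:,::-1].astype(np.float32)); zz=.055 if c=='org' else .011
            B=np.array([plane('wrist',*p,zz,T) for p in cv2.boxPoints(r)]); 
            print(c,st[i],np.round(r[0],1),B.mean(0).round(4), (B[1]-B[0]).round(4),(B[2]-B[1]).round(4))
E
```

```text
[[ 0.4351 -0.2955  0.006 ]
 [ 0.4436 -0.0618  0.006 ]
 [ 0.6826 -0.0706  0.006 ]
 [ 0.6733 -0.3045  0.006 ]]
[ 0.5587 -0.1831  0.006 ]
org [236 160   7  22  68] [238.6 170.5] [ 0.5567 -0.2107  0.055 ] [-0.0269  0.0032  0.    ] [0.0007 0.0072 0.    ]
org [277 160   8  17  51] [281.3 167.9] [ 0.5559 -0.1574  0.055 ] [-0.0007  0.0079  0.    ] [0.0212 0.0022 0.    ]
red [ 200   88   36   69 1244] [218.1 122.2] [ 0.5007 -0.2372  0.011 ] [-0.0002  0.0431  0.    ] [ 0.0898 -0.0014  0.    ]
grn [206 170  31  61 926] [221. 200.] [ 0.6087 -0.2421  0.011 ] [0.0019 0.0414 0.    ] [ 0.0889 -0.0061  0.    ]
blu [283 168  33  61 983] [298.9 198. ] [ 0.611  -0.1318  0.011 ] [-0.0902  0.0063  0.    ] [0.0038 0.0427 0.    ]
```

View pics/w2c.png

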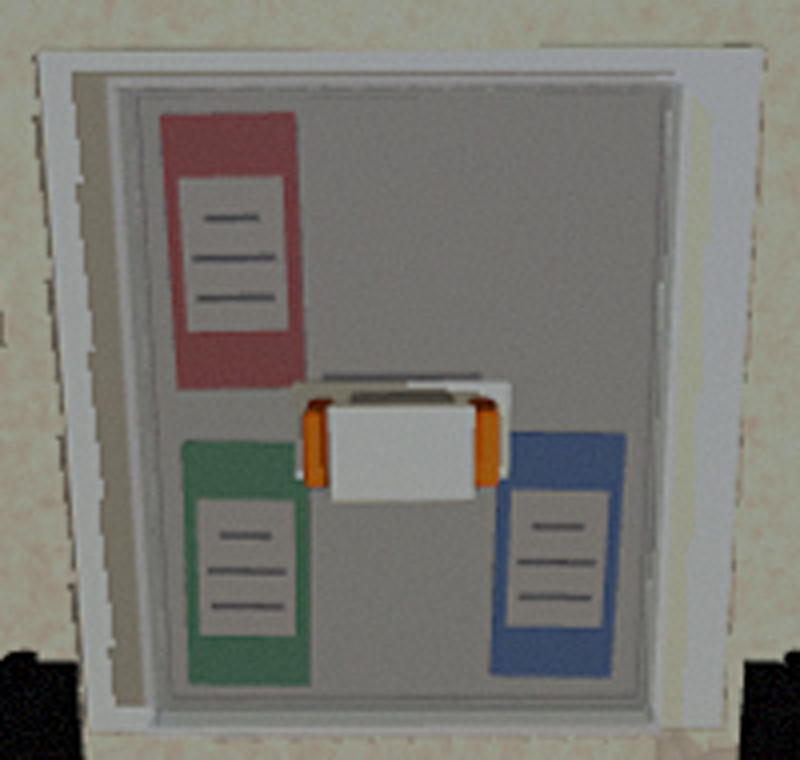

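Call:
{"op": "jog_arm", "data": {
  "targets": [
    [-0.6,0,0,3,-0.8,-0.2,8.7],
    [0,0,0,5,-0.8,-0.1,8.7],
    [0,0,0,5,0,0,8.7],
    [0,0,0,4,0,0,8.7],
    [0,0,0,0,0,0,8.7],
    [0,0,0,0,0,0,8.7]
  ]
}}

```text
time: 3.92
position: [0.5587, -0.1857, 0.1236]
tool_rot: [-1.183, 1.225, 1.18]
ft_force: [0.7, 0.5, 0.4]
grip_width: 0.999
```

```bash
python3 -c "
from h import *
to(.5575,-.184,.057,-.037)
T=wrist_wfc(); im,d=get_image('wrist'); save('w3',im); np.savez('pics/w3.npz',im=im,d=d,T=T)
"
```

```text
t 3.92 pos [ 0.5587 -0.1857  0.1236] F [0.7 0.5 0.4] w 86.9
turn deg (tool) [ 0.02 -0.    0.13] shift cm now-axes [6.66 0.14 0.17] after-turn axes [6.66 0.12 0.17]
```

View pics/w3.png

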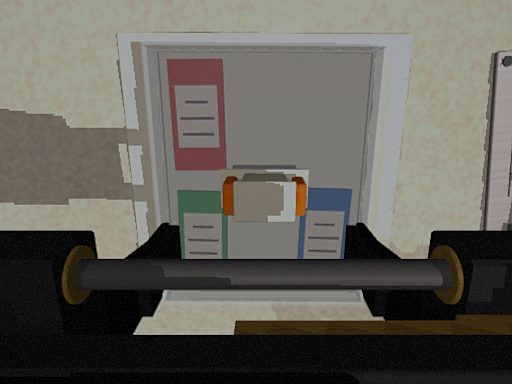

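Call:
{"op": "jog_arm", "data": {
  "targets": [
    [0,0,0,3.3,0.1,0.15,8.7],
    [0,0,0,3.3,0,0,8.7],
    [0,0,0,0,0,0,8.7],
    [0,0,0,0,0,0,5.0],
    [0,0,0,0,0,0,3.5],
    [0,0,0,0,0,0,3.5],
    [0,0,0,0,0,0,3.5],
    [0,0,0,0,0,0,3.5]
  ],
  "squeeze": 25
}}

```text
time: 4.97
position: [0.5569, -0.1852, 0.0568]
tool_rot: [-1.181, 1.226, 1.18]
ft_force: [-0.1, 0.8, 5.8]
grip_width: 0.518
```

```bash
python3 -c "
from h import *
to(.5575,-.184,.057,-.037)
im,d=get_image('side'); save('si2',im); crop('si2c',im,200,150,400,340,4)
"
```

```text
t 4.97 pos [ 0.5569 -0.1852  0.0568] F [-0.1  0.8  5.8] w 45.0
turn deg (tool) [-0.1   0.01  0.08] shift cm now-axes [-0.02 -0.06  0.12] after-turn axes [-0.02 -0.06  0.12]
```

View pics/si2c.png

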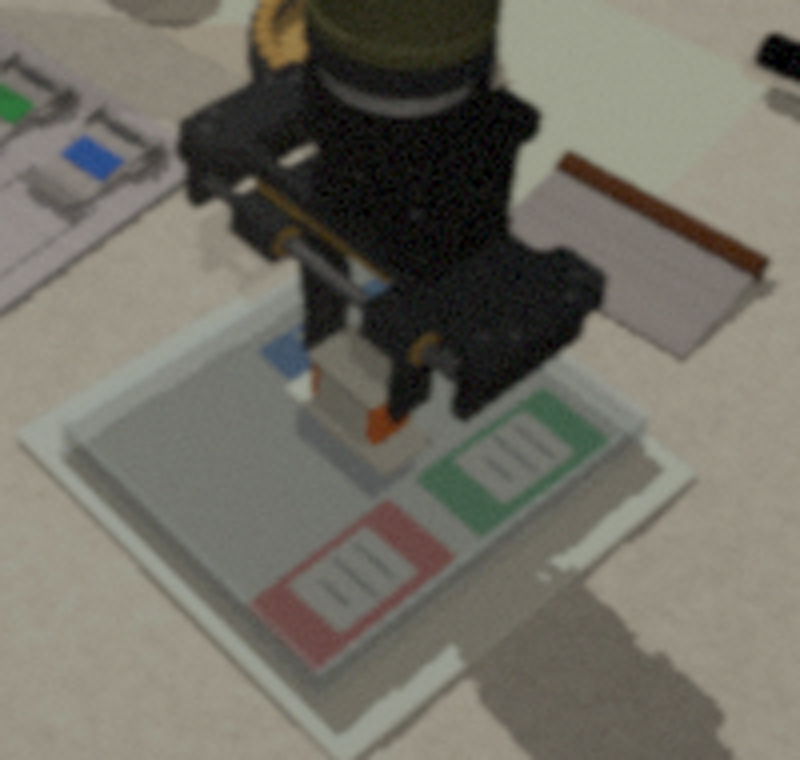

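Call:
{"op": "jog_arm", "data": {
  "targets": [
    [0,0,0,0,0,0,3.5],
    [0,0,0,0,0,0,3.5],
    [0,0,0,0,0,0,3.5],
    [0,0,0,0,0,0,3.5]
  ]
}}

```text
time: 5.52
position: [0.557, -0.1845, 0.0573]
tool_rot: [-1.18, 1.225, 1.181]
ft_force: [-1.9, 2.6, 8.7]
grip_width: 0.437
```

Call:
{"op": "jog_arm", "data": {
  "targets": [
    [0,0,0,-0.3,0,0,3.5],
    [0,0,0,-0.4,0,0,3.5],
    [0,0,0,-0.6,0,0,3.5],
    [0,0,0,-1.0,0,0,3.5],
    [0,0,0,0,0,0,3.5]
  ]
}}

```text
time: 6.15
position: [0.5571, -0.1856, 0.0802]
tool_rot: [-1.182, 1.226, 1.179]
ft_force: [0.2, -0.3, -3.7]
grip_width: 0.437
```

```bash
python3 -c "
from h import *
to(.5575,-.184,.057,-.037)
im,d=get_image('side'); save('si3',im); crop('si3c',im,200,150,400,340,4)
"
```

```text
t 6.15 pos [ 0.5571 -0.1856  0.0802] F [ 0.2 -0.3 -3.7] w 38.0
turn deg (tool) [-0.11 -0.02  0.13] shift cm now-axes [ 2.32 -0.03  0.16] after-turn axes [ 2.32 -0.03  0.16]
```

View pics/si3c.png

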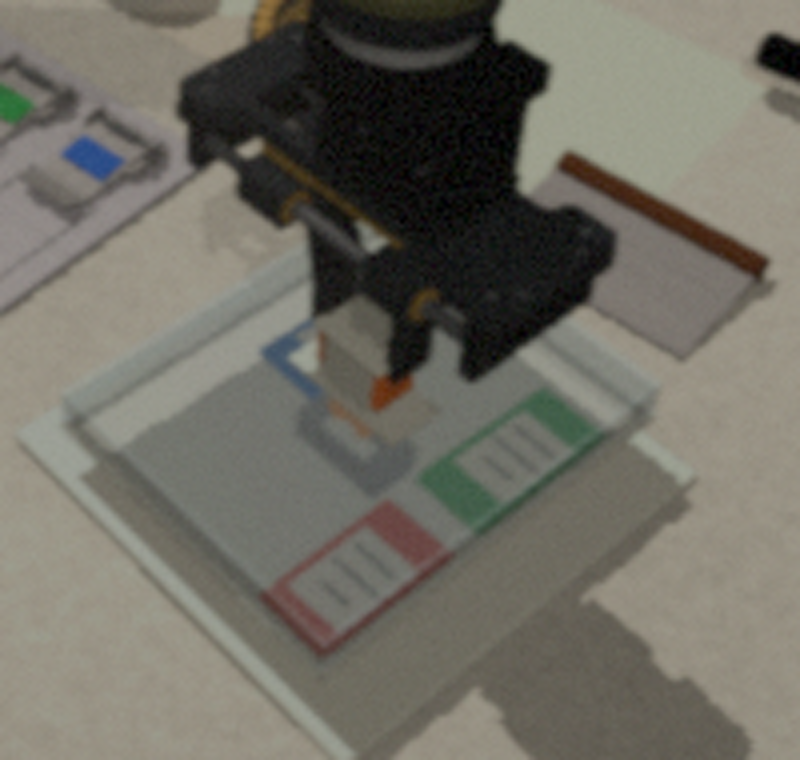

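Call:
{"op": "jog_arm", "data": {
  "targets": [
    [0,0,0,-3,0,0,3.5],
    [0,0,0,-3,0,-2,3.5],
    [0,0,0,0,0.7,-4.3,3.5],
    [0,0,0,0,0.7,-4.3,3.5],
    [0,0,0,0,0.7,-4.3,3.5],
    [0,0,0,0,0.7,-4.3,3.5],
    [0,0,0,0,0.7,-4.3,3.5],
    [0,0,0,0,0.7,-4.3,3.5],
    [0,0,0,0,0.7,-4.3,3.5],
    [0,0,0,0,0.5,-4.1,3.5]
  ]
}}

```text
time: 7.45
position: [0.4877, -0.546, 0.1383]
tool_rot: [-1.18, 1.227, 1.181]
ft_force: [0.4, 0.6, -2.5]
grip_width: 0.442
```

Call:
{"op": "jog_arm", "data": {
  "targets": [
    [0,0,0,3,0,0,3.5],
    [0,0,0,3,0,0,3.5],
    [0,0,0,1.5,0,0,3.5],
    [0,0,0,0.4,0,0,3.5],
    [0,0,0,0,0,0,3.5]
  ]
}}

```text
time: 8.07
position: [0.4887, -0.5451, 0.0608]
tool_rot: [-1.182, 1.227, 1.18]
ft_force: [-0.1, -0.4, -3.2]
grip_width: 0.437
```

```bash
python3 -c "
from h import *
to(.49,-.545,.051,-.037)
im,d=get_image('side'); save('si4',im)
im,d=get_image('scene'); save('sc4',im)
"
```

```text
t 8.07 pos [ 0.4887 -0.5451  0.0608] F [-0.1 -0.4 -3.2] w 38.0
turn deg (tool) [-0.08 -0.05  0.05] shift cm now-axes [ 0.98 -0.13  0.02] after-turn axes [ 0.98 -0.13  0.02]
```

View pics/si4.png

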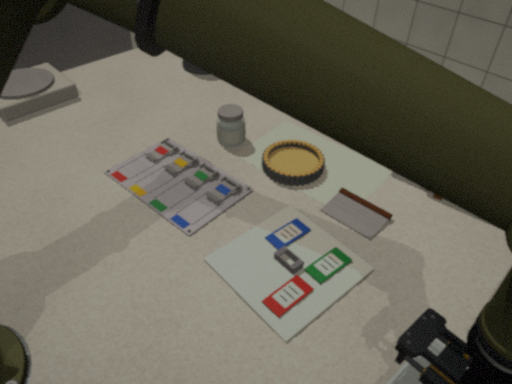

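View pics/sc4.png

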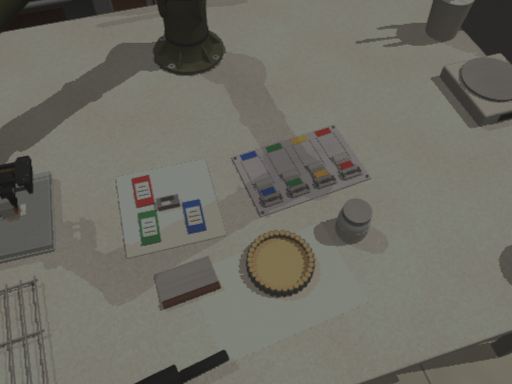

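Call:
{"op": "jog_arm", "data": {
  "targets": [
    [0,0,0,0.6,0,0,3.5],
    [0,0,0,0.3,0,0,3.5],
    [0,0,0,0.1,0,0,3.5],
    [0,0,0,0,0,0,3.5]
  ]
}}

```text
time: 8.68
position: [0.4884, -0.5449, 0.0515]
tool_rot: [-1.181, 1.227, 1.18]
ft_force: [-1.4, 2.5, 5.2]
grip_width: 0.439
```

Call:
{"op": "jog_arm", "data": {
  "targets": [
    [0,0,0,0,0,0,8.7],
    [0,0,0,0,0,0,8.7],
    [0,0,0,0,0,0,8.7],
    [0,0,0,0,0,0,8.7],
    [0,0,0,0,0,0,8.7]
  ]
}}

```text
time: 9.3
position: [0.4882, -0.5446, 0.0492]
tool_rot: [-1.18, 1.227, 1.181]
ft_force: [-0.1, -0.5, -0.2]
grip_width: 0.92
```

Call:
{"op": "jog_arm", "data": {
  "targets": [
    [0,0,0,-5,0,0,8.7],
    [0,0,0,-5,0,0,8.7],
    [0,0,0,-4,-0.4,4.4,8.7],
    [0,0,0,-4,-0.5,4.5,8.7],
    [0,0,0,-2,-0.5,5.4,8.7],
    [0,0,0,0,-0.5,5.5,8.7],
    [0,0,0,0,-0.5,5.4,8.7],
    [0,0,0,0,-0.6,5.4,8.7],
    [0,0,0,0,-0.5,5.4,8.7],
    [0,0,0,0,0,0,8.7]
  ]
}}

```text
time: 10.55
position: [0.5387, -0.1801, 0.2495]
tool_rot: [-1.186, 1.22, 1.189]
ft_force: [0.2, -0.2, -0.6]
grip_width: 0.997
```

Call:
{"op": "jog_arm", "data": {
  "targets": [
    [0,0,0,0,0,0,8.7]
  ]
}}

```text
time: 10.68
position: [0.537, -0.187, 0.2499]
tool_rot: [-1.181, 1.228, 1.18]
ft_force: [-0.7, -1.6, 0.5]
grip_width: 0.997
```

```bash
cat > cards.py <<'E'
from h import *
def cards(n,im,T,z=.011,roi=None):
    h=cv2.cvtColor(im,cv2.COLOR_RGB2HSV); H,S,V=[h[...,i].astype(int) for i in range(3)]
    out={}
    for c,m in {'red':((H<4)|(H>172)),'grn':(H>48)&(H<80),'blu':(H>100)&(H<125)}.items():
        m=(m&(S>90)).astype(np.uint8)
        if roi: q=np.zeros_like(m); x0,y0,x1,y1=roi; q[y0:y1,x0:x1]=m[y0:y1,x0:x1]; m=q
        cs,_=cv2.findContours(m,cv2.RETR_EXTERNAL,cv2.CHAIN_APPROX_NONE)
        for k in cs:
            if cv2.contourArea(k)<700*(1 if n=='wrist' else .2): continue
            P=np.array([plane(n,*p,z,T)[:2] for p in k[:,0,:].astype(float)])*1000
            r=cv2.minAreaRect(P.astype(np.float32)); (w,hh),a=r[1],r[2]
            a=a if w>hh else a-90
            a=(a+90)%180-90
            print(n,c,'centre',np.round(np.array(r[0])/1000,4),'size mm',np.round(sorted((w,hh)),1),'yaw rad',round(np.radians(a),3)); out[c]=(r[0],a)
    return out
E
python3 - <<'E'
from cards import *
to(.50,-.183,.25,-.037)
T=wrist_wfc(); im,d=get_image('wrist'); save('w5',im); np.savez('pics/w5.npz',im=im,d=d,T=T)
cards('wrist',im,T)
E
```

```text
t 10.68 pos [ 0.537  -0.187   0.2499] F [-0.7 -1.6  0.5] w 86.7
turn deg (tool) [-0.1  -0.04  0.  ] shift cm now-axes [-0.01  3.71  0.26] after-turn axes [-0.01  3.71  0.27]
wrist red centre [ 0.5005 -0.2373] size mm [43.7 88.8] yaw rad -0.031
wrist grn centre [ 0.609  -0.2418] size mm [43.7 90. ] yaw rad -0.065
wrist blu centre [ 0.6109 -0.1322] size mm [44.  90.3] yaw rad -0.066
```

View pics/w5.png

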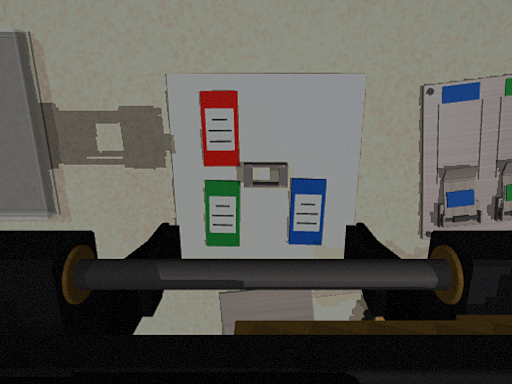

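```bash
python3 -c "
from h import *
to(.591,-.131,.0265,-.066)"
```

```text
t 10.72 pos [ 0.5368 -0.188   0.2499] F [-0.1 -0.4 -0.4] w 86.8
turn deg (tool) [ 1.45 -0.05  0.  ] shift cm now-axes [22.34 -5.18  5.94] after-turn axes [22.34 -5.03  6.05]
```

Call:
{"op": "jog_arm", "data": {
  "targets": [
    [1.45,0,0,2,-2.5,3,7],
    [0,0,0,4,-2.5,3,6],
    [0,0,0,5,0,0,6],
    [0,0,0,5,0,0,6],
    [0,0,0,2.5,0,0,6],
    [0,0,0,0,0,0,6],
    [0,0,0,0,0,0,6]
  ]
}}

```text
time: 11.6
position: [0.5911, -0.1308, 0.0663]
tool_rot: [-1.162, 1.239, 1.159]
ft_force: [0.0, 0.1, 0.3]
grip_width: 0.689
```

```bash
python3 - <<'E'
from cards import *
to(.591,-.131,.0265,-.066)
im,d=get_image('side'); save('si6',im); crop('si6c',im,200,150,400,340,4)
E
```

```text
t 11.6 pos [ 0.5911 -0.1308  0.0663] F [0.  0.1 0.3] w 59.9
turn deg (tool) [-0.   -0.04  0.12] shift cm now-axes [ 3.98  0.01 -0.02] after-turn axes [ 3.98  0.   -0.03]
```

View pics/si6c.png

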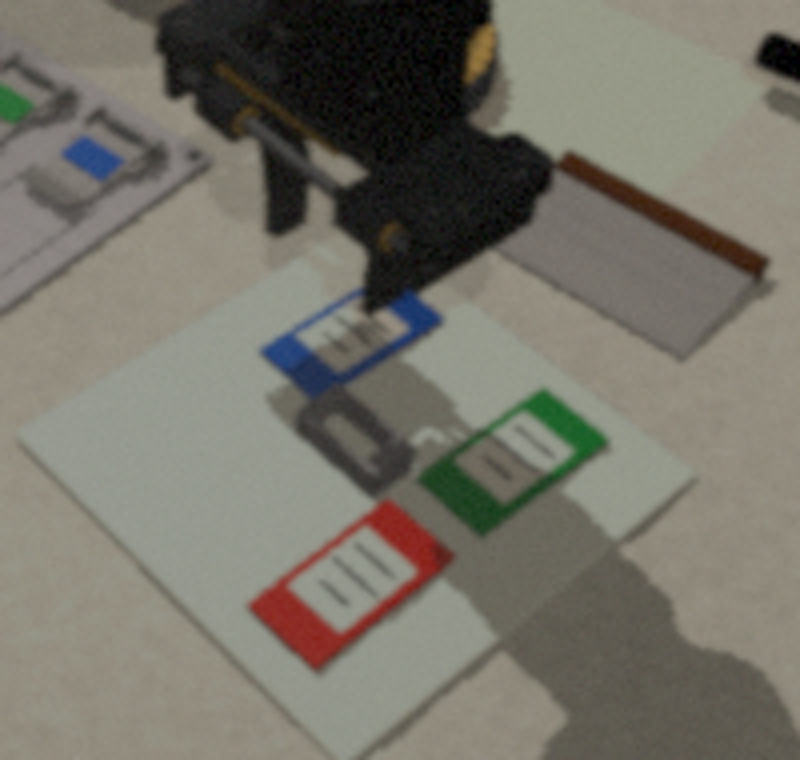

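Call:
{"op": "jog_arm", "data": {
  "targets": [
    [0,0,0,2,0,0,6],
    [0,0,0,1.4,0,0,6],
    [0,0,0,0.45,0,0,6],
    [0,0,0,0,0,0,6],
    [0,0,0,0,0,0,6]
  ]
}}

```text
time: 12.28
position: [0.5906, -0.1292, 0.0268]
tool_rot: [-1.162, 1.238, 1.161]
ft_force: [-0.2, -1.2, -0.2]
grip_width: 0.69
```

```bash
python3 - <<'E'
from cards import *
to(.591,-.131,.0265,-.066)
E
```

```text
t 12.28 pos [ 0.5906 -0.1292  0.0268] F [-0.2 -1.2 -0.2] w 60.0
turn deg (tool) [ 0.11 -0.    0.04] shift cm now-axes [ 0.03 -0.05 -0.17] after-turn axes [ 0.03 -0.05 -0.17]
```

Call:
{"op": "jog_arm", "data": {
  "targets": [
    [0,0,0,0,0,0,4.8],
    [0,0,0,0,0,0,3.8],
    [0,0,0,0,0,0,3.8],
    [0,0,0,0,0,0,3.8]
  ],
  "squeeze": 20
}}

```text
time: 12.78
position: [0.5902, -0.1291, 0.0265]
tool_rot: [-1.162, 1.239, 1.162]
ft_force: [-0.1, 0.3, -0.7]
grip_width: 0.443
```

```bash
python3 - <<'E'
from cards import *
to(.591,-.131,.0265,-.066)
E
```

```text
t 12.78 pos [ 0.5902 -0.1291  0.0265] F [-0.1  0.3 -0.7] w 38.5
turn deg (tool) [0.11 0.01 0.01] shift cm now-axes [ 0.   -0.09 -0.18] after-turn axes [ 0.   -0.09 -0.18]
```

Call:
{"op": "jog_arm", "data": {
  "targets": [
    [0,0,0,-0.5,0,0,3.4],
    [0,0,0,-1.5,0,0,3.4],
    [0,0,0,-2,0,0,3.4],
    [0,0,0,0,0,0,3.4]
  ]
}}

```text
time: 13.28
position: [0.5923, -0.1296, 0.0694]
tool_rot: [-1.164, 1.235, 1.158]
ft_force: [0.5, -0.0, 0.5]
grip_width: 0.391
```

```bash
python3 - <<'E'
from cards import *
to(.591,-.131,.0265,-.066)
im,d=get_image('side'); save('si7',im); crop('si7c',im,200,150,400,340,4)
E
```

```text
t 13.28 pos [ 0.5923 -0.1296  0.0694] F [ 0.5 -0.   0.5] w 34.0
turn deg (tool) [0.11 0.   0.3 ] shift cm now-axes [ 4.29  0.14 -0.15] after-turn axes [ 4.29  0.12 -0.15]
```

View pics/si7c.png

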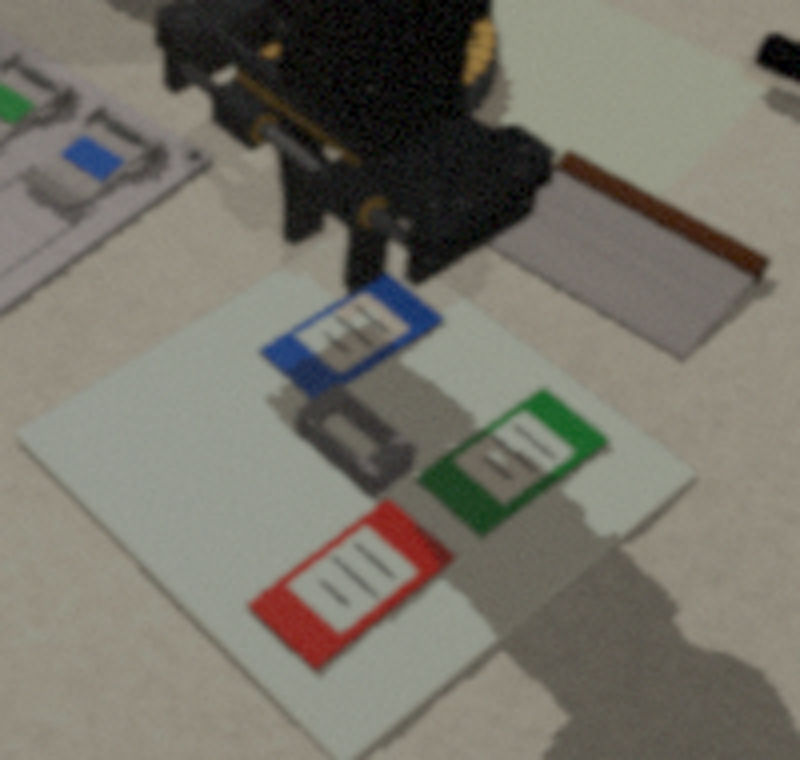

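Call:
{"op": "jog_arm", "data": {
  "targets": [
    [0,0,0,0,0.1,-0.15,6],
    [0,0,0,0,0,0,6],
    [0,0,0,2,0,0,6],
    [0,0,0,2,0,0,6],
    [0,0,0,0.3,0,0,6],
    [0,0,0,0.15,0,0,6],
    [0,0,0,0,0,0,6],
    [0,0,0,0,0,0,6]
  ]
}}

```text
time: 14.32
position: [0.5897, -0.1306, 0.0226]
tool_rot: [-1.162, 1.238, 1.161]
ft_force: [0.4, 0.7, -0.0]
grip_width: 0.687
```

```bash
python3 - <<'E'
from cards import *
to(.591,-.131,.025,-.066)
im,d=get_image('side'); save('si8',im); crop('si8c',im,240,170,340,270,7)
E
```

```text
t 14.32 pos [ 0.5897 -0.1306  0.0226] F [ 0.4  0.7 -0. ] w 59.8
turn deg (tool) [0.11 0.   0.07] shift cm now-axes [-0.24 -0.14 -0.03] after-turn axes [-0.24 -0.14 -0.03]
```

View pics/si8c.png

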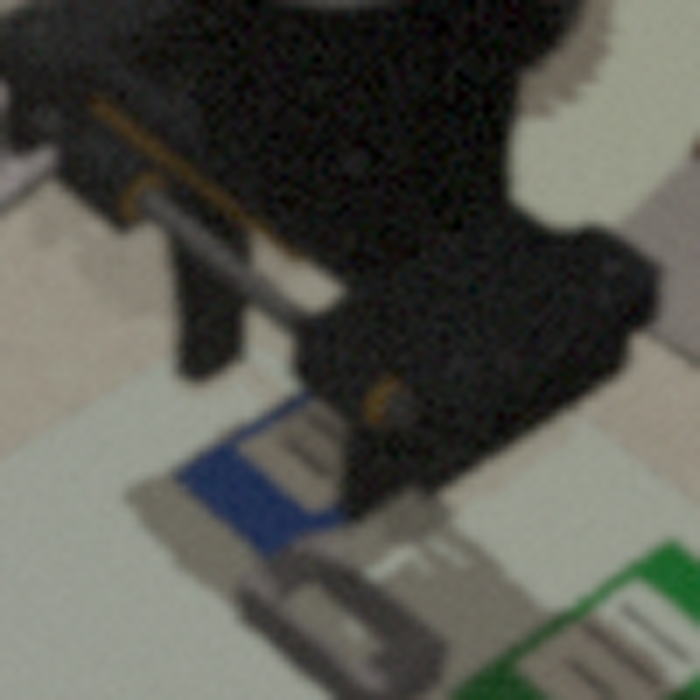

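Call:
{"op": "jog_arm", "data": {
  "targets": [
    [0,0,0,0.15,0,0,6],
    [0,0,0,0,0,0,6]
  ]
}}

```text
time: 14.62
position: [0.5891, -0.1305, 0.0205]
tool_rot: [-1.162, 1.239, 1.162]
ft_force: [-0.1, -0.7, 0.7]
grip_width: 0.689
```

Call:
{"op": "jog_arm", "data": {
  "targets": [
    [0,0,0,0.15,0,0,6],
    [0,0,0,0,0,0,6]
  ]
}}

```text
time: 14.88
position: [0.589, -0.1305, 0.0188]
tool_rot: [-1.162, 1.239, 1.162]
ft_force: [-0.6, -0.0, -0.4]
grip_width: 0.683
```

Call:
{"op": "jog_arm", "data": {
  "targets": [
    [0,0,0,0.1,0,0,6],
    [0,0,0,0,0,0,6]
  ]
}}

```text
time: 15.12
position: [0.589, -0.1305, 0.0179]
tool_rot: [-1.162, 1.239, 1.162]
ft_force: [-0.9, -0.2, -0.1]
grip_width: 0.69
```

Call:
{"op": "jog_arm", "data": {
  "targets": [
    [0,0,0,0.1,0,0,6],
    [0,0,0,0,0,0,6]
  ]
}}

```text
time: 15.38
position: [0.5891, -0.1305, 0.0169]
tool_rot: [-1.162, 1.239, 1.162]
ft_force: [0.3, 0.6, -0.7]
grip_width: 0.69
```

Call:
{"op": "jog_arm", "data": {
  "targets": [
    [0,0,0,0.1,0,0,6],
    [0,0,0,0,0,0,6]
  ]
}}

```text
time: 15.62
position: [0.589, -0.1305, 0.0159]
tool_rot: [-1.162, 1.239, 1.162]
ft_force: [-0.5, 0.2, 0.5]
grip_width: 0.687
```

```bash
python3 - <<'E'
from cards import *
to(.591,-.131,.025,-.066)
im,d=get_image('side'); save('si9',im); crop('si9c',im,240,170,340,270,7)
im,d=get_image('wrist'); save('w9',im)
E
```

```text
t 15.62 pos [ 0.589  -0.1305  0.0159] F [-0.5  0.2  0.5] w 59.8
turn deg (tool) [ 0.11  0.   -0.01] shift cm now-axes [-0.91 -0.2  -0.03] after-turn axes [-0.91 -0.2  -0.03]
```

View pics/si9c.png

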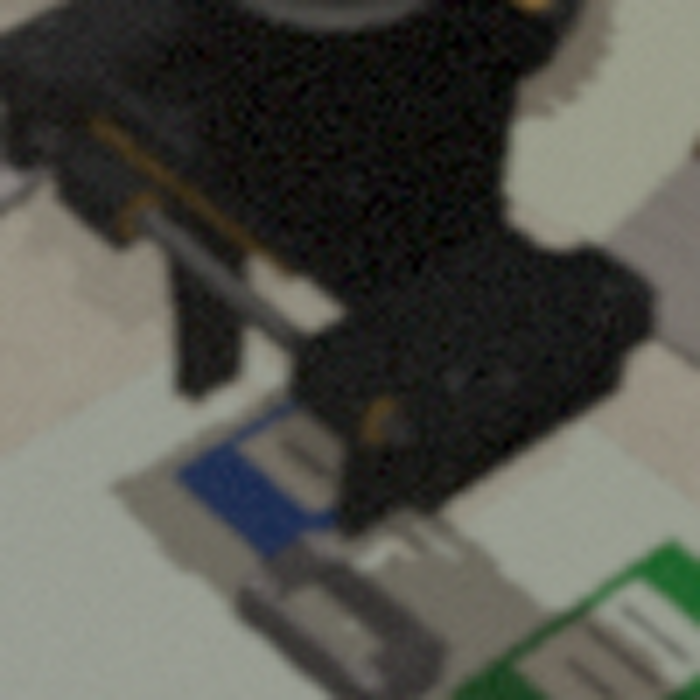

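View pics/w9.png

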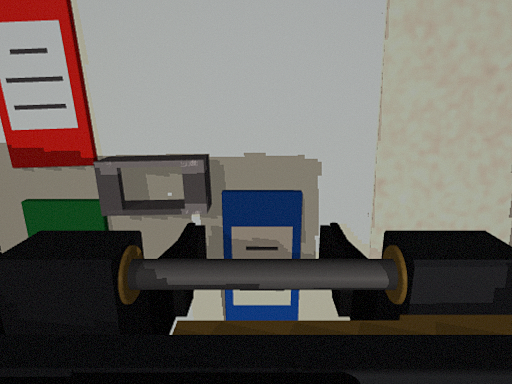

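Call:
{"op": "jog_arm", "data": {
  "targets": [
    [0,0,0,0.2,0,0,6],
    [0,0,0,0,0,0,6]
  ]
}}

```text
time: 15.98
position: [0.5889, -0.1305, 0.0137]
tool_rot: [-1.162, 1.239, 1.162]
ft_force: [0.3, 0.7, -0.3]
grip_width: 0.687
```

Call:
{"op": "jog_arm", "data": {
  "targets": [
    [0,0,0,0.15,0,0,6],
    [0,0,0,0,0,0,6]
  ]
}}

```text
time: 16.23
position: [0.589, -0.1305, 0.0123]
tool_rot: [-1.162, 1.239, 1.162]
ft_force: [0.7, 0.2, -0.6]
grip_width: 0.692
```

Call:
{"op": "jog_arm", "data": {
  "targets": [
    [0,0,0,0.1,0,0,6],
    [0,0,0,0,0,0,6]
  ]
}}

```text
time: 16.48
position: [0.5891, -0.1305, 0.0114]
tool_rot: [-1.162, 1.239, 1.162]
ft_force: [-0.1, 0.0, -0.5]
grip_width: 0.696
```

```bash
python3 - <<'E'
from cards import *
M=camera_info('wrist')['mount']
for w in (.087,.060):
  for x in (.0,.005,.01,.019): print(w,x,[proj('wrist',[x,y,s*w/2],M).round(0) for s in (-1,1) for y in (.0095,-.0095)])
E
python3 -c "
import sys; sys.path.insert(0,'.')
from h import *
import os
os.chdir('.')
im=cv2.cvtColor(cv2.imread('pics/w9.png'),cv2.COLOR_BGR2RGB); crop('w9c',np.clip(im.astype(int)*3,0,255).astype('uint8'),160,190,400,330,3)
im=cv2.cvtColor(cv2.imread('pics/w1.png'),cv2.COLOR_BGR2RGB); crop('w1d',np.clip(im.astype(int)*3,0,255).astype('uint8'),100,190,340,330,3)"
```

```text
0.087 0.0 [array([181., 218.]), array([183., 250.]), array([342., 218.]), array([340., 250.])]
0.087 0.005 [array([183., 214.]), array([185., 246.]), array([340., 214.]), array([338., 246.])]
0.087 0.01 [array([185., 211.]), array([187., 242.]), array([338., 211.]), array([336., 242.])]
0.087 0.019 [array([189., 206.]), array([190., 236.]), array([335., 206.]), array([333., 236.])]
0.06 0.0 [array([206., 218.]), array([208., 250.]), array([317., 218.]), array([315., 250.])]
0.06 0.005 [array([207., 214.]), array([209., 246.]), array([316., 214.]), array([314., 246.])]
0.06 0.01 [array([209., 211.]), array([210., 242.]), array([314., 211.]), array([313., 242.])]
0.06 0.019 [array([211., 206.]), array([212., 236.]), array([312., 206.]), array([311., 236.])]
```

View pics/w9c.png

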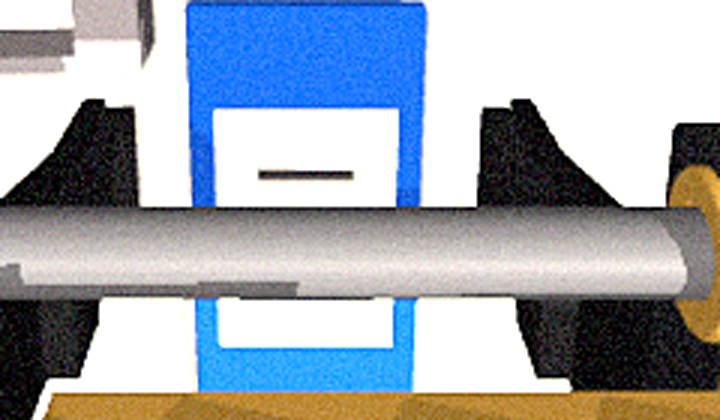

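```bash
python3 - <<'E'
from cards import *
K=camera_info('wrist')['intrinsics']; M=camera_info('wrist')['mount']
s=get_state(); print(s['position'],s['grip_width'])
im,d=get_image('wrist'); np.savez('pics/w10.npz',im=im,d=d)
def pt(u,v):
    z=d[v,u]; c=np.array([(u-K[0,2])/K[0,0]*z,-(v-K[1,2])/K[1,1]*z,-z,1]); return (M@c)[:3]
for v in (222,225,228,232,238,245,252,300,310):
    print(v,[(u,pt(u,v).round(4).tolist()) for u in (190,196,202,204)])
print('card',pt(262,210),'plate',pt(212,235), pt(300,170))
E
```

```text
[ 0.58905231 -0.13049665  0.01136735] 0.6955148817756722
222 [(190, [-0.169, 0.0724, 0.0005]), (196, [0.0035, 0.0056, -0.0363]), (202, [0.0045, 0.0052, -0.0331]), (204, [0.0041, 0.0053, -0.032])]
225 [(190, [-0.0095, 0.0089, -0.0367]), (196, [0.0028, 0.0041, -0.0362]), (202, [-0.0063, 0.0077, -0.0311]), (204, [-0.0076, 0.0082, -0.0298])]
228 [(190, [-0.0145, 0.0094, -0.0356]), (196, [-0.0111, 0.008, -0.0333]), (202, [-0.0111, 0.008, -0.0303]), (204, [-0.0094, 0.0073, -0.0296])]
232 [(190, [-0.0201, 0.0096, -0.0344]), (196, [-0.0161, 0.0079, -0.0324]), (202, [-0.0153, 0.0075, -0.0296]), (204, [-0.0111, 0.0058, -0.0294])]
238 [(190, [-0.0232, 0.0078, -0.0339]), (196, [-0.0241, 0.0082, -0.0308]), (202, [-0.0171, 0.0051, -0.0294]), (204, [-0.0113, 0.0025, -0.0295])]
245 [(190, [-0.0308, 0.0078, -0.0323]), (196, [-0.0302, 0.0074, -0.0297]), (202, [-0.0176, 0.0016, -0.0295]), (204, [-0.0132, -0.0005, -0.0293])]
252 [(190, [-0.0386, 0.0081, -0.0306]), (196, [-0.0309, 0.0043, -0.0297]), (202, [-0.0181, -0.002, -0.0295]), (204, [-0.0126, -0.0047, -0.0296])]
300 [(190, [-0.0496, -0.0081, -0.0293]), (196, [0.0045, -0.0445, -0.0392]), (202, [0.0036, -0.0439, -0.0354]), (204, [0.004, -0.0442, -0.0343])]
310 [(190, [0.0038, -0.051, -0.043]), (196, [0.0031, -0.0505, -0.0392]), (202, [0.0038, -0.051, -0.0358]), (204, [0.0049, -0.0517, -0.0348])]
card [-0.00041159  0.01397073  0.00027553] plate [ 0.00362831 -0.00225179 -0.02775694] [0.00398737 0.03490817 0.02045428]
```

Call:
{"op": "jog_arm", "data": {
  "targets": [
    [0,0,0,0.3,0,0,6],
    [0,0,0,0.3,0,0,6],
    [0,0,0,0,0,0,6]
  ]
}}

```text
time: 16.9
position: [0.5888, -0.1305, 0.005]
tool_rot: [-1.161, 1.239, 1.162]
ft_force: [-0.9, -0.6, -0.1]
grip_width: 0.688
```

Call:
{"op": "jog_arm", "data": {
  "targets": [
    [0,0,0,0.2,0,0,6],
    [0,0,0,0,0,0,6]
  ]
}}

```text
time: 17.15
position: [0.589, -0.1305, 0.0033]
tool_rot: [-1.162, 1.239, 1.162]
ft_force: [0.2, 0.0, -0.1]
grip_width: 0.688
```

Call:
{"op": "jog_arm", "data": {
  "targets": [
    [0,0,0,0.1,0,0,6],
    [0,0,0,0,0,0,6]
  ]
}}

```text
time: 17.4
position: [0.5891, -0.1305, 0.0024]
tool_rot: [-1.162, 1.239, 1.162]
ft_force: [-0.1, 0.3, -0.5]
grip_width: 0.691
```

Call:
{"op": "jog_arm", "data": {
  "targets": [
    [0,0,0,0.1,0,0,6],
    [0,0,0,0,0,0,6]
  ]
}}

```text
time: 17.65
position: [0.589, -0.1305, 0.0014]
tool_rot: [-1.162, 1.239, 1.162]
ft_force: [0.2, -0.5, 0.4]
grip_width: 0.685
```

Call:
{"op": "jog_arm", "data": {
  "targets": [
    [0,0,0,0.1,0,0,6],
    [0,0,0,0,0,0,6]
  ]
}}

```text
time: 17.9
position: [0.5893, -0.1306, 0.0009]
tool_rot: [-1.162, 1.239, 1.162]
ft_force: [-0.7, 0.9, 4.0]
grip_width: 0.689
```

```bash
python3 - <<'E'
from cards import *
K=camera_info('wrist')['intrinsics']; M=camera_info('wrist')['mount']
s=get_state(); print(s['position'],s['ft_force'])
im,d=get_image('wrist'); np.savez('pics/w11.npz',im=im,d=d); save('w11',im)
im2,_=get_image('side'); crop('si11c',im2,240,170,340,270,7)
def pt(u,v):
    z=d[v,u]; c=np.array([(u-K[0,2])/K[0,0]*z,-(v-K[1,2])/K[1,1]*z,-z,1]); return (M@c)[:3]
for v in range(218,236,2):
    print(v,[(u,pt(u,v).round(4).tolist()) for u in (196,200,204)])
E
```

```text
[ 0.58925115 -0.13060995  0.000906  ] [-0.67768412  0.93987602  3.9507136 ]
218 [(196, [-0.0235, 0.018, -0.0304]), (200, [-0.0234, 0.018, -0.0286]), (204, [-0.0167, 0.0155, -0.028])]
220 [(196, [-0.0228, 0.0168, -0.0306]), (200, [-0.0228, 0.0168, -0.0287]), (204, [-0.0073, 0.0109, -0.0298])]
222 [(196, [-0.0225, 0.0157, -0.0307]), (200, [-0.0231, 0.0159, -0.0287]), (204, [-0.0076, 0.0099, -0.0298])]
224 [(196, [-0.0233, 0.015, -0.0306]), (200, [-0.0238, 0.0151, -0.0286]), (204, [-0.0073, 0.0087, -0.0299])]
226 [(196, [-0.009, 0.0082, -0.0337]), (200, [-0.0091, 0.0083, -0.0316]), (204, [-0.0086, 0.0081, -0.0297])]
228 [(196, [-0.0111, 0.008, -0.0333]), (200, [-0.0115, 0.0081, -0.0312]), (204, [-0.0115, 0.0081, -0.0292])]
230 [(196, [-0.0146, 0.0083, -0.0326]), (200, [-0.0144, 0.0082, -0.0307]), (204, [-0.0105, 0.0066, -0.0294])]
232 [(196, [-0.0157, 0.0077, -0.0325]), (200, [-0.0162, 0.0079, -0.0304]), (204, [-0.0093, 0.005, -0.0297])]
234 [(196, [-0.0185, 0.0079, -0.0319]), (200, [-0.0182, 0.0077, -0.03]), (204, [-0.0118, 0.005, -0.0293])]
```

View pics/si11c.png

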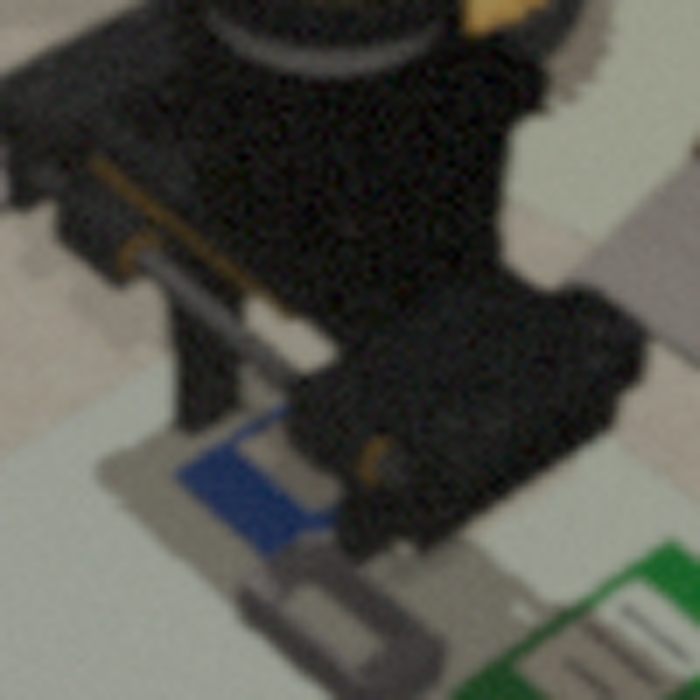

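Call:
{"op": "jog_arm", "data": {
  "targets": [
    [0,0,0,-0.08,0,0,6],
    [0,0,0,0,0,0,4.8],
    [0,0,0,0,0,0,3.6],
    [0,0,0,0,0,0,3.6],
    [0,0,0,0,0,0,3.6]
  ],
  "squeeze": 20
}}

```text
time: 18.62
position: [0.5891, -0.1305, 0.0011]
tool_rot: [-1.162, 1.239, 1.162]
ft_force: [-0.5, -0.4, -0.4]
grip_width: 0.502
```

Call:
{"op": "jog_arm", "data": {
  "targets": [
    [0,0,0,-0.5,0,0,3.6],
    [0,0,0,-2,0,0,3.6],
    [0,0,0,-2.5,0,0,3.6],
    [0,0,0,0,0,0,3.6]
  ]
}}

```text
time: 19.12
position: [0.5915, -0.1311, 0.0548]
tool_rot: [-1.165, 1.235, 1.157]
ft_force: [0.3, 0.7, -0.0]
grip_width: 0.493
```

```bash
python3 - <<'E'
from cards import *
p=b2w(-.076,-.111); print(p); to(*p,.052,.082)
im2,_=get_image('side'); crop('si12c',im2,220,150,340,270,6)
E
```

```text
[0.47964717 0.05254795]
t 19.12 pos [ 0.5915 -0.1311  0.0548] F [ 0.3  0.7 -0. ] w 42.9
turn deg (tool) [-8.38 -0.03  0.35] shift cm now-axes [ 0.2  12.35 17.61] after-turn axes [ 0.28  9.65 19.22]
```

View pics/si12c.png

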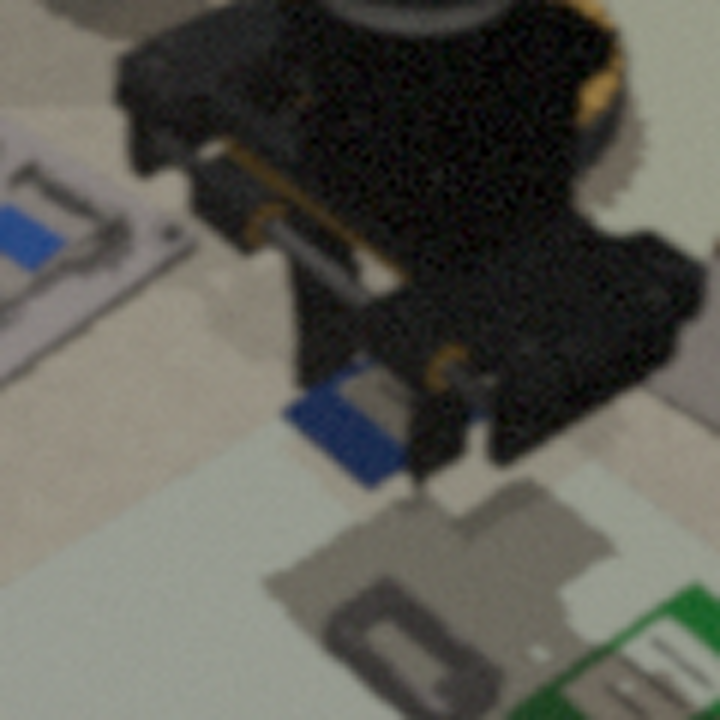

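Call:
{"op": "jog_arm", "data": {
  "targets": [
    [-8.4,0,0,0,0,0,3.6],
    [0,0,0,0,3,3,3.6],
    [0,0,0,0,3,4,3.6],
    [0,0,0,0,2.5,5,3.6],
    [0,0,0,0,1.2,5,3.6],
    [0,0,0,0,0,2.2,3.6],
    [0,0,0,0,0,0,3.6],
    [0,0,0,0,0,0,3.6]
  ]
}}

```text
time: 20.18
position: [0.4766, 0.0515, 0.051]
tool_rot: [-1.269, 1.17, 1.269]
ft_force: [-0.4, -0.7, -0.7]
grip_width: 0.501
```

```bash
python3 - <<'E'
from cards import *
p=b2w(-.076,-.111); print(p); to(*p,.0005,.082)
T=wrist_wfc();im,d=get_image('wrist'); save('w13',im); np.savez('pics/w13.npz',im=im,d=d,T=T)
E
```

```text
[0.47964717 0.05254795]
t 20.18 pos [0.4766 0.0515 0.051 ] F [-0.4 -0.7 -0.7] w 43.6
turn deg (tool) [-0.04 -0.04 -0.02] shift cm now-axes [ 5.05 -0.31  0.09] after-turn axes [ 5.05 -0.31  0.08]
```

View pics/w13.png

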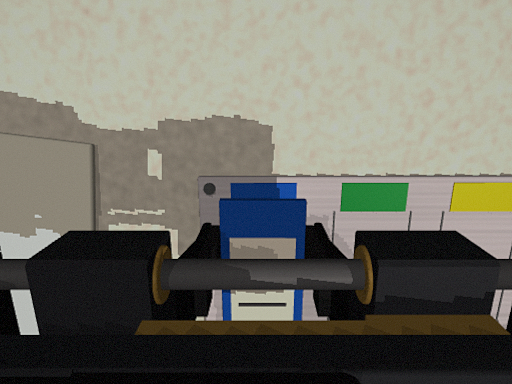

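Call:
{"op": "jog_arm", "data": {
  "targets": [
    [0,0,0,2,0,0.08,3.6],
    [0,0,0,2,0,0,3.6],
    [0,0,0,0.6,0,0,3.6],
    [0,0,0,0,0,0,3.6],
    [0,0,0,0.2,0,0,3.6],
    [0,0,0,0,0,0,3.6]
  ]
}}

```text
time: 20.98
position: [0.477, 0.0536, 0.0037]
tool_rot: [-1.27, 1.168, 1.269]
ft_force: [-0.7, 0.1, 0.2]
grip_width: 0.497
```

```bash
python3 - <<'E'
from cards import *
p=b2w(-.076,-.111); to(*p,.0005,.082)
im2,_=get_image('side'); crop('si14c',im2,120,130,260,250,5)
E
```

```text
t 20.98 pos [0.477  0.0536 0.0037] F [-0.7  0.1  0.2] w 43.3
turn deg (tool) [0.03 0.01 0.05] shift cm now-axes [ 0.32 -0.26 -0.13] after-turn axes [ 0.32 -0.26 -0.13]
```

View pics/si14c.png

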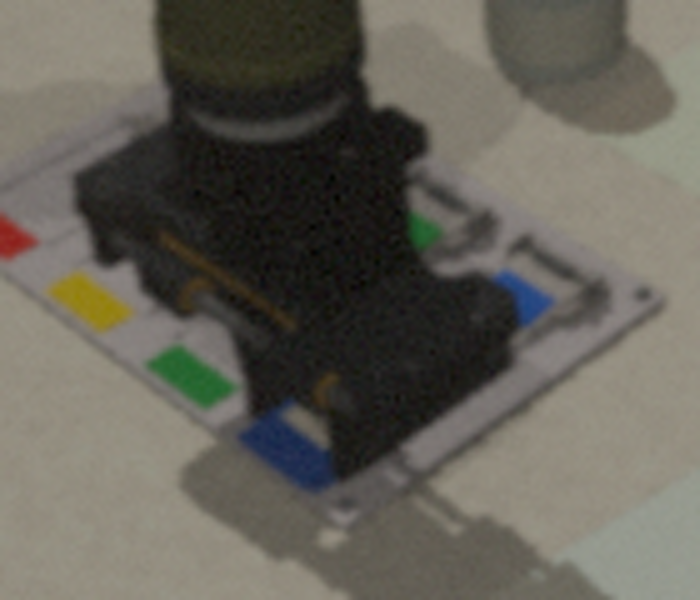

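Call:
{"op": "jog_arm", "data": {
  "targets": [
    [0,0,0,0.25,0,-0.1,3.6],
    [0,0,0,0,-1,0,3.6],
    [0,0,0,0,-1,0,3.6],
    [0,0,0,0,-0.7,0,3.6],
    [0,0,0,0,-0.7,0,3.6],
    [0,0,0,0,0,0,3.6]
  ],
  "squeeze": 30
}}

```text
time: 21.78
position: [0.5024, 0.0547, -0.0001]
tool_rot: [-1.261, 1.183, 1.284]
ft_force: [-21.3, -0.8, 22.1]
grip_width: 0.498
```

```bash
python3 - <<'E'
from cards import *
s=get_state(); print(s['torque'],w2b(s['position']))
p=b2w(-.0195,-.111); to(*p,.0008,.082)
im2,_=get_image('scene'); crop('sc15c',im2,225,120,375,220,5)
E
```

```text
[-0.37667838  4.93940349 -0.03365721] [-0.05319077 -0.11073305]
t 21.77 pos [ 5.024e-01  5.470e-02 -1.000e-04] F [-21.3  -0.8  22.1] w 43.3
turn deg (tool) [ 0.02  0.03 -1.09] shift cm now-axes [-0.16 -3.37 -0.03] after-turn axes [-0.09 -3.37 -0.03]
```

View pics/sc15c.png

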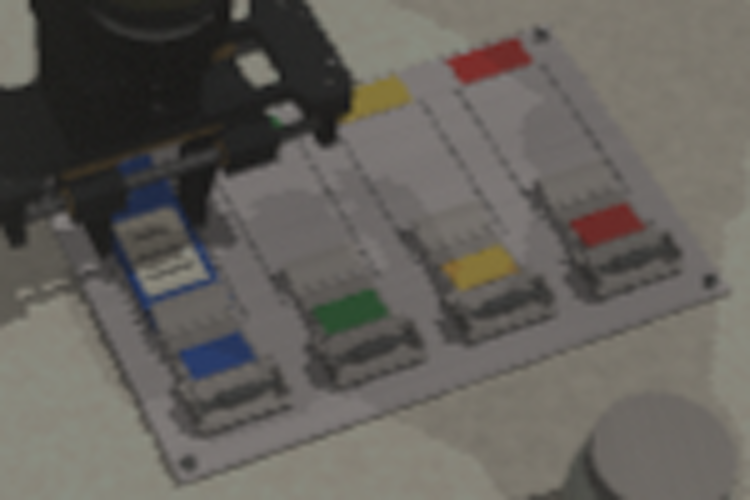

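Call:
{"op": "jog_arm", "data": {
  "targets": [
    [0,0,0,-0.1,0,0,3.6],
    [0,0,0,0,0,0,3.6]
  ]
}}

```text
time: 22.08
position: [0.5061, 0.0549, 0.0001]
tool_rot: [-1.266, 1.176, 1.277]
ft_force: [-7.0, -0.1, 0.9]
grip_width: 0.497
```

```bash
python3 - <<'E'
from cards import *
s=get_state(); print(s['torque'],w2b(s['position']))
p=b2w(-.0195,-.111); to(*p,.0008,.082)
im2,_=get_image('side'); crop('si16c',im2,120,130,260,250,5)
im2,_=get_image('wrist'); save('w16',im2)
E
```

```text
[-0.12188525  1.86321464 -0.00269352] [-0.04940821 -0.11080764]
t 22.07 pos [5.061e-01 5.490e-02 1.000e-04] F [-7.  -0.1  0.9] w 43.2
turn deg (tool) [ 0.03 -0.01 -0.54] shift cm now-axes [-0.1  -2.99 -0.02] after-turn axes [-0.07 -2.99 -0.02]
```

View pics/si16c.png

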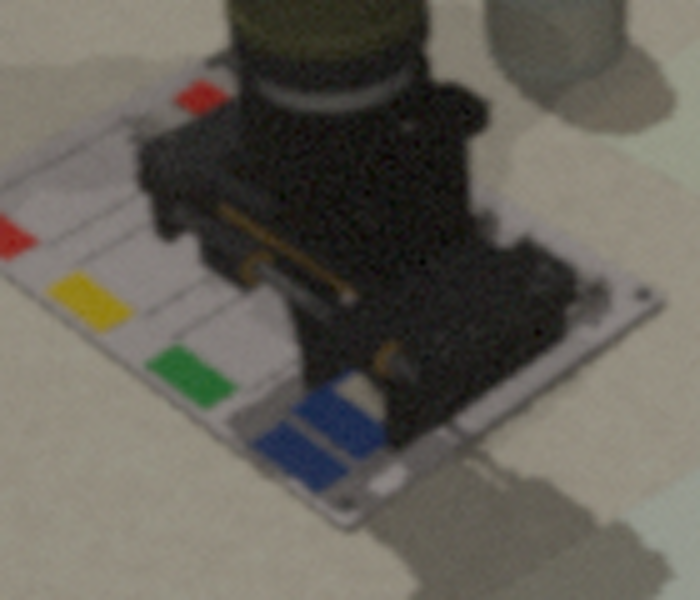

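View pics/w16.png

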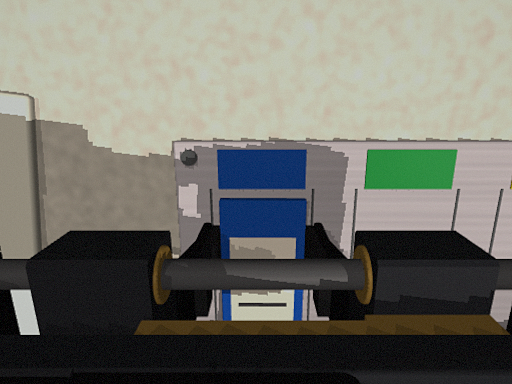

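Call:
{"op": "jog_arm", "data": {
  "targets": [
    [0,0,0,-0.05,-0.5,0,3.6],
    [0,0,0,0,-0.5,0,3.6],
    [0,0,0,0,-0.5,0,3.6],
    [0,0,0,0,0,0,3.6]
  ]
}}

```text
time: 22.68
position: [0.5263, 0.0567, 0.0022]
tool_rot: [-1.27, 1.168, 1.269]
ft_force: [-1.0, 0.4, -3.2]
grip_width: 0.501
```

```bash
python3 - <<'E'
from cards import *
s=get_state(); print(s['torque'],w2b(s['position']))
p=b2w(-.0195,-.111); to(*p,.0008,.082)
E
```

```text
[0.02678684 0.24845321 0.0273781 ] [-0.02912302 -0.11068451]
t 22.68 pos [0.5263 0.0567 0.0022] F [-1.   0.4 -3.2] w 43.6
turn deg (tool) [ 0.03 -0.01  0.06] shift cm now-axes [ 0.14 -0.96 -0.03] after-turn axes [ 0.14 -0.96 -0.03]
```

Call:
{"op": "jog_arm", "data": {
  "targets": [
    [0,0,0,0.1,-0.4,0,3.6],
    [0,0,0,0,-0.4,0,3.6],
    [0,0,0,0,0,0,3.6],
    [0,0,0,0,0,0,3.6]
  ]
}}

```text
time: 23.18
position: [0.5341, 0.0574, 0.0015]
tool_rot: [-1.27, 1.168, 1.269]
ft_force: [-0.5, 0.3, -2.7]
grip_width: 0.5
```

Call:
{"op": "jog_arm", "data": {
  "targets": [
    [0,0,0,0,-0.2,0,3.6],
    [0,0,0,0,0,0,3.6]
  ]
}}

```text
time: 23.42
position: [0.5354, 0.0575, 0.0012]
tool_rot: [-1.27, 1.169, 1.27]
ft_force: [-1.5, 0.2, -4.1]
grip_width: 0.494
```

Call:
{"op": "jog_arm", "data": {
  "targets": [
    [0,0,0,0,-0.2,0,3.6],
    [0,0,0,0,0,0,3.6]
  ]
}}

```text
time: 23.68
position: [0.5374, 0.0576, 0.0012]
tool_rot: [-1.27, 1.169, 1.27]
ft_force: [-1.8, 0.1, -3.3]
grip_width: 0.493
```

```bash
python3 - <<'E'
from cards import *
s=get_state(); print(s['torque'],w2b(s['position']))
p=b2w(-.0195,-.111); to(*p,.0008,.082)
E
```

```text
[-0.03753387  0.55032058 -0.00610225] [-0.01801162 -0.11069648]
t 23.68 pos [0.5374 0.0576 0.0012] F [-1.8  0.1 -3.3] w 42.9
turn deg (tool) [ 0.03 -0.   -0.01] shift cm now-axes [ 0.04  0.15 -0.03] after-turn axes [ 0.04  0.15 -0.03]
```

Call:
{"op": "jog_arm", "data": {
  "targets": [
    [0,0,0,0,-0.2,0,3.6],
    [0,0,0,0,0,0,3.6]
  ]
}}

```text
time: 23.92
position: [0.5375, 0.0575, 0.0006]
tool_rot: [-1.268, 1.172, 1.273]
ft_force: [-6.0, -0.9, -2.4]
grip_width: 0.5
```

Call:
{"op": "jog_arm", "data": {
  "targets": [
    [0,0,0,0,-0.2,0,3.6],
    [0,0,0,0,0,0,3.6]
  ]
}}

```text
time: 24.18
position: [0.5375, 0.0575, 0.0]
tool_rot: [-1.266, 1.175, 1.276]
ft_force: [-8.3, -1.2, -0.0]
grip_width: 0.499
```

```bash
python3 - <<'E'
from cards import *
s=get_state(); print(s['ft_force'],w2b(s['position']))
im2,_=get_image('scene'); crop('sc17c',im2,225,120,375,220,5)
E
```

```text
[-8.2844034  -1.21754013 -0.01704904] [-0.01795411 -0.1107692 ]
```

View pics/sc17c.png

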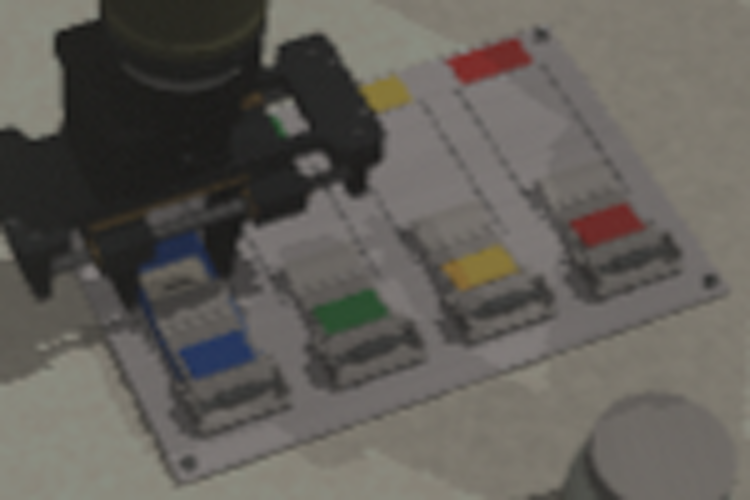

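Call:
{"op": "jog_arm", "data": {
  "targets": [
    [0,0,0,0,0.3,0,3.6],
    [0,0,0,0,0,0,5.5],
    [0,0,0,0,0,0,6],
    [0,0,0,0,0,0,6],
    [0,0,0,-2,0,0,6],
    [0,0,0,-4,0,0,6],
    [0,0,0,-6,3,0,6],
    [0,0,0,-6,3,0,6],
    [0,0,0,0,0,0,6]
  ]
}}

```text
time: 25.35
position: [0.4852, 0.0536, 0.1786]
tool_rot: [-1.272, 1.158, 1.264]
ft_force: [0.4, 0.2, -0.1]
grip_width: 0.688
```

```bash
python3 - <<'E'
from cards import *
to(.589,-.241,.1,-.065)
im,_=get_image('scene'); crop('sc18c',im,225,120,375,220,5); save('sc18',im)
im,_=get_image('side'); save('si18',im)
T=wrist_wfc();im,d=get_image('wrist'); save('w18',im); np.savez('pics/w18.npz',im=im,T=T)
E
```

```text
t 25.35 pos [0.4852 0.0536 0.1786] F [ 0.4  0.2 -0.1] w 59.9
turn deg (tool) [8.45 0.24 0.59] shift cm now-axes [  7.84  -7.84 -30.24] after-turn axes [  7.86 -12.27 -28.72]
```

View pics/w18.png

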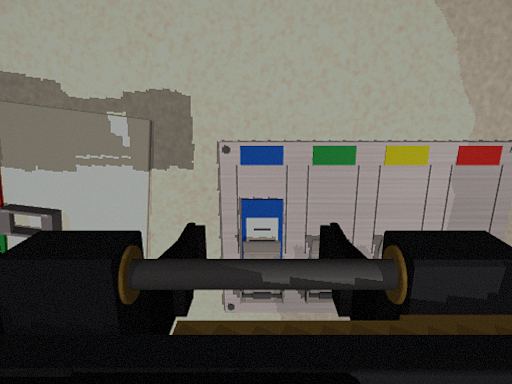

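View pics/sc18c.png

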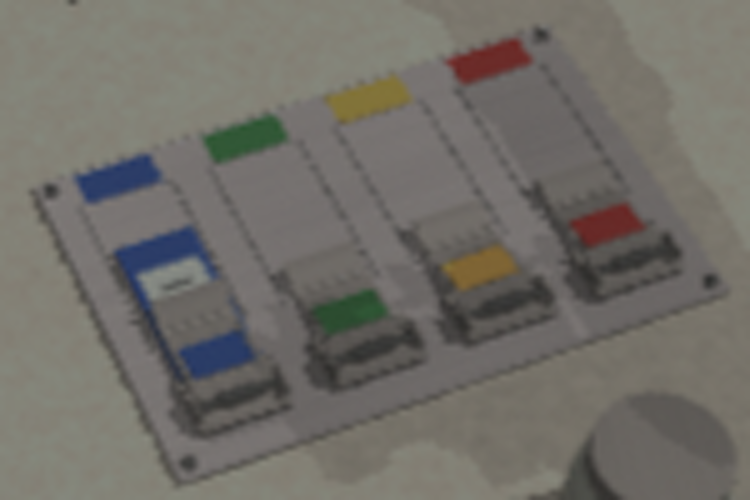

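View pics/si18.png

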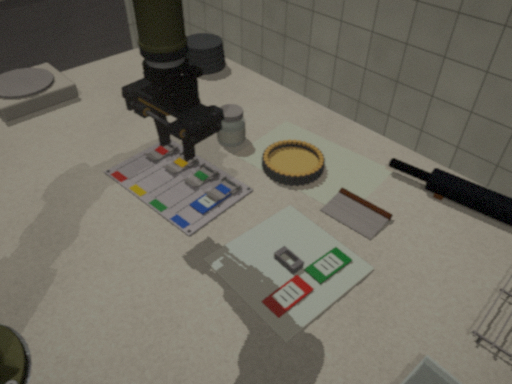

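```bash
python3 - <<'E'
from cards import *
z=np.load('pics/w18.npz'); 
for u in (242,262,282): print(w2b(plane('wrist',u,198.5,.010,z['T'])))
im=cv2.cvtColor(cv2.imread('pics/sc18.png'),cv2.COLOR_BGR2RGB); cards('scene',im,None,roi=(100,140,230,260))
im=cv2.cvtColor(cv2.imread('pics/si18.png'),cv2.COLOR_BGR2RGB); cards('side',im,None,roi=(200,200,380,340))
E
```

```text
[-0.0413432  -0.13147137]
[-0.04135948 -0.11051418]
[-0.04137577 -0.08955641]
scene red centre [ 0.5    -0.2368] size mm [42.8 89.4] yaw rad -0.037
side red centre [ 0.4984 -0.2391] size mm [43.9 89.4] yaw rad -0.031
side grn centre [ 0.6068 -0.2441] size mm [42.9 88.8] yaw rad -0.064
```

Call:
{"op": "jog_arm", "data": {
  "targets": [
    [8.45,0.2,0.5,0,0,0,6],
    [0,0,0,0,-2.1,-4.8,6],
    [0,0,0,0,-2.1,-4.8,6],
    [0,0,0,0,-2.1,-4.8,6],
    [0,0,0,2,-2.0,-4.8,6],
    [0,0,0,3,-2.0,-4.8,6],
    [0,0,0,3,-2.0,-4.7,6],
    [0,0,0,3,0,0,6],
    [0,0,0,2.5,0,0,6],
    [0,0,0,0,0,0,6]
  ]
}}

```text
time: 26.75
position: [0.5828, -0.2412, 0.0338]
tool_rot: [-1.155, 1.254, 1.171]
ft_force: [-0.3, 0.7, -0.2]
grip_width: 0.69
```

Call:
{"op": "jog_arm", "data": {
  "targets": [
    [0,0,0,0,0,0,6],
    [0,0,0,0,0,0,6]
  ]
}}

```text
time: 27.0
position: [0.5865, -0.242, 0.0393]
tool_rot: [-1.161, 1.247, 1.164]
ft_force: [-0.1, -0.2, -0.7]
grip_width: 0.688
```

```bash
python3 - <<'E'
from cards import *
to(.589,-.2405,.0015,-.065)
im,d=get_image('wrist'); save('w19',im)
E
```

```text
t 27.0 pos [ 0.5865 -0.242   0.0393] F [-0.1 -0.2 -0.7] w 59.8
turn deg (tool) [ 0.01 -0.26 -0.37] shift cm now-axes [ 3.78 -0.26  0.19] after-turn axes [ 3.78 -0.24  0.17]
```

View pics/w19.png

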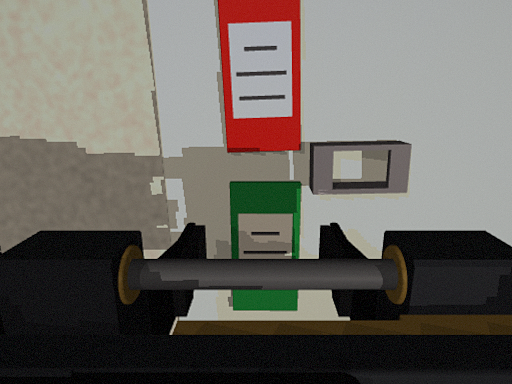

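Call:
{"op": "jog_arm", "data": {
  "targets": [
    [0,-0.2,-0.4,1.5,-0.25,0.15,6],
    [0,0,0,1.5,0,0,6],
    [0,0,0,0.7,0,0,6],
    [0,0,0,0,0,0,6],
    [0,0,0,0,0,0,6]
  ]
}}

```text
time: 27.68
position: [0.5877, -0.2403, 0.0009]
tool_rot: [-1.16, 1.241, 1.163]
ft_force: [-0.7, 0.8, 1.7]
grip_width: 0.687
```

```bash
python3 - <<'E'
from cards import *
to(.589,-.2405,.0015,-.065)
E
```

```text
t 27.68 pos [ 0.5877 -0.2403  0.0009] F [-0.7  0.8  1.7] w 59.8
turn deg (tool) [-0.01 -0.01 -0.14] shift cm now-axes [-0.06 -0.13 -0.01] after-turn axes [-0.06 -0.13 -0.01]
```

Call:
{"op": "jog_arm", "data": {
  "targets": [
    [0,0,-0.1,-0.08,0,0,6],
    [0,0,0,0,0,0,4.8],
    [0,0,0,0,0,0,3.6],
    [0,0,0,0,0,0,3.6],
    [0,0,0,0,0,0,3.6],
    [0,0,0,0,0,0,3.6]
  ],
  "squeeze": 30
}}

```text
time: 28.42
position: [0.5881, -0.2405, 0.0019]
tool_rot: [-1.162, 1.239, 1.161]
ft_force: [0.2, 0.7, -1.5]
grip_width: 0.501
```

Call:
{"op": "jog_arm", "data": {
  "targets": [
    [0,0,0,-0.5,0,0,3.6],
    [0,0,0,-2,0,0,3.6],
    [0,0,0,-2.5,0,0,3.6],
    [0,0,0,0,0,0,3.6],
    [0,0,0,0,0,0,3.6]
  ]
}}

```text
time: 29.05
position: [0.5881, -0.2403, 0.0523]
tool_rot: [-1.162, 1.239, 1.161]
ft_force: [0.2, 0.3, -1.2]
grip_width: 0.494
```

```bash
python3 - <<'E'
from cards import *
p=b2w(-.078,-.037); to(*p,.052,.082)
E
```

```text
t 29.05 pos [ 0.5881 -0.2403  0.0523] F [ 0.2  0.3 -1.2] w 43.0
turn deg (tool) [-8.42 -0.02  0.04] shift cm now-axes [1.000e-02 1.400e+01 3.581e+01] after-turn axes [3.000e-02 8.610e+00 3.747e+01]
```

Call:
{"op": "jog_arm", "data": {
  "targets": [
    [-8.4,0,0,0,0,0,3.6],
    [0,0,0,0,1.2,4,3.6],
    [0,0,0,0,1.2,5,3.6],
    [0,0,0,0,1.2,5.5,3.6],
    [0,0,0,0,1.2,5.5,3.6],
    [0,0,0,0,1.2,5.5,3.6],
    [0,0,0,0,1.2,5.5,3.6],
    [0,0,0,0,1.2,4.5,3.6],
    [0,0,0,0,0.2,2,3.6],
    [0,0,0,0,0,0,3.6]
  ]
}}

```text
time: 30.3
position: [0.4708, 0.1278, 0.0511]
tool_rot: [-1.272, 1.169, 1.272]
ft_force: [-0.1, -1.2, -0.5]
grip_width: 0.5
```

Call:
{"op": "jog_arm", "data": {
  "targets": [
    [0,0,0,0,0,0,3.6],
    [0,0,0,0,0,0,3.6]
  ]
}}

```text
time: 30.55
position: [0.4721, 0.1247, 0.0516]
tool_rot: [-1.268, 1.172, 1.267]
ft_force: [0.0, 0.2, -0.6]
grip_width: 0.496
```

```bash
python3 - <<'E'
from cards import *
p=b2w(-.078,-.037); to(*p,.002,.082)
im,d=get_image('wrist'); save('w20',im)
E
```

```text
t 30.55 pos [0.4721 0.1247 0.0516] F [ 0.   0.2 -0.6] w 43.2
turn deg (tool) [-0.17 -0.07 -0.  ] shift cm now-axes [4.96 0.03 0.16] after-turn axes [4.96 0.03 0.15]
```

View pics/w20.png

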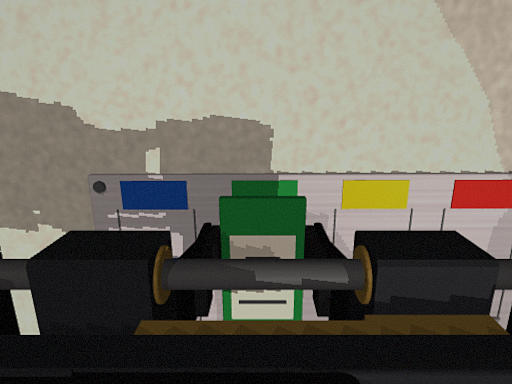

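Call:
{"op": "jog_arm", "data": {
  "targets": [
    [-0.15,0,0,2,0,0.12,3.6],
    [0,0,0,2,0,0,3.6],
    [0,0,0,0.8,0,0,3.6],
    [0,0,0,0.15,0,0,3.6],
    [0,0,0,0,0,0,3.6],
    [0,0,0,0,0,0,3.6]
  ]
}}

```text
time: 31.35
position: [0.4723, 0.1276, 0.0029]
tool_rot: [-1.272, 1.167, 1.27]
ft_force: [-0.1, 0.2, 0.2]
grip_width: 0.494
```

```bash
python3 - <<'E'
from cards import *
p=b2w(-.0185,-.037); to(*p,.0018,.082)
E
```

```text
t 31.35 pos [0.4723 0.1276 0.0029] F [-0.1  0.2  0.2] w 43.0
turn deg (tool) [ 0.13 -0.01  0.08] shift cm now-axes [ 0.12 -5.87 -0.16] after-turn axes [ 0.11 -5.87 -0.14]
```

Call:
{"op": "jog_arm", "data": {
  "targets": [
    [0,0,0,0.1,0,-0.12,3.6],
    [0,0,0,0,-1,0,3.6],
    [0,0,0,0,-1,0,3.6],
    [0,0,0,0,-0.6,0,3.6],
    [0,0,0,0,-0.5,0,3.6],
    [0,0,0,0,0,0,3.6]
  ]
}}

```text
time: 32.1
position: [0.4959, 0.1283, 0.0006]
tool_rot: [-1.265, 1.181, 1.282]
ft_force: [-18.5, -2.4, 19.1]
grip_width: 0.495
```

```bash
python3 - <<'E'
from cards import *
p=b2w(-.0185,-.037); to(*p,.0018,.082)
E
```

```text
t 32.1 pos [0.4959 0.1283 0.0006] F [-18.5  -2.4  19.1] w 43.1
turn deg (tool) [ 0.14 -0.07 -0.9 ] shift cm now-axes [-0.17 -3.51 -0.02] after-turn axes [-0.12 -3.51 -0.01]
```

Call:
{"op": "jog_arm", "data": {
  "targets": [
    [0,0,0,-0.12,0,0,3.6],
    [0,0,0,0,0,0,3.6]
  ]
}}

```text
time: 32.35
position: [0.4991, 0.1284, 0.0011]
tool_rot: [-1.269, 1.175, 1.276]
ft_force: [-7.3, 0.0, 0.5]
grip_width: 0.497
```

Call:
{"op": "jog_arm", "data": {
  "targets": [
    [0,0,0,-0.03,-0.4,0,3.6],
    [0,0,0,0,-0.4,0,3.6],
    [0,0,0,0,0,0,3.6]
  ]
}}

```text
time: 32.72
position: [0.5103, 0.1293, 0.0022]
tool_rot: [-1.271, 1.17, 1.271]
ft_force: [-3.1, 0.0, -2.0]
grip_width: 0.494
```

```bash
python3 - <<'E'
from cards import *
p=b2w(-.0185,-.037); to(*p,.0018,.082)
E
```

```text
t 32.73 pos [0.5103 0.1293 0.0022] F [-3.1  0.  -2. ] w 43.0
turn deg (tool) [ 0.12 -0.06 -0.07] shift cm now-axes [ 0.04 -2.06 -0.01] after-turn axes [ 0.04 -2.06 -0.  ]
```

Call:
{"op": "jog_arm", "data": {
  "targets": [
    [0,0,0,0,-0.5,0,3.6],
    [0,0,0,0,-0.5,0,3.6],
    [0,0,0,0.05,-0.4,0,3.6],
    [0,0,0,0,-0.3,0,3.6],
    [0,0,0,0,0,0,3.6]
  ]
}}

```text
time: 33.35
position: [0.5283, 0.131, 0.0023]
tool_rot: [-1.272, 1.168, 1.27]
ft_force: [-0.9, 0.5, -3.1]
grip_width: 0.498
```

Call:
{"op": "jog_arm", "data": {
  "targets": [
    [0,0,0,0,-0.2,0,3.6],
    [0,0,0,0,0,0,3.6]
  ]
}}

```text
time: 33.6
position: [0.5297, 0.1311, 0.0023]
tool_rot: [-1.272, 1.168, 1.27]
ft_force: [-1.0, 0.4, -3.7]
grip_width: 0.498
```

Call:
{"op": "jog_arm", "data": {
  "targets": [
    [0,0,0,0,-0.2,0,3.6],
    [0,0,0,0,0,0,3.6]
  ]
}}

```text
time: 33.85
position: [0.5318, 0.1313, 0.0023]
tool_rot: [-1.272, 1.168, 1.27]
ft_force: [-2.3, -0.5, -3.1]
grip_width: 0.491
```

Call:
{"op": "jog_arm", "data": {
  "targets": [
    [0,0,0,0,-0.2,0,3.6],
    [0,0,0,0,0,0,3.6]
  ]
}}

```text
time: 34.1
position: [0.5324, 0.1314, 0.0018]
tool_rot: [-1.271, 1.171, 1.272]
ft_force: [-4.5, -0.0, -3.0]
grip_width: 0.496
```

```bash
python3 - <<'E'
from cards import *
p=b2w(-.0185,-.037); to(*p,.0018,.082)
E
```

```text
t 34.1 pos [0.5324 0.1314 0.0018] F [-4.5 -0.  -3. ] w 43.1
turn deg (tool) [ 0.13 -0.05 -0.14] shift cm now-axes [-0.    0.15 -0.02] after-turn axes [-0.    0.15 -0.02]
```

Call:
{"op": "jog_arm", "data": {
  "targets": [
    [0,0,0,0,-0.2,0,3.6],
    [0,0,0,0,0,0,3.6]
  ]
}}

```text
time: 34.35
position: [0.5324, 0.1314, 0.0012]
tool_rot: [-1.269, 1.174, 1.275]
ft_force: [-8.6, 0.4, -1.8]
grip_width: 0.491
```

Call:
{"op": "jog_arm", "data": {
  "targets": [
    [0,0,0,0,0.25,0,3.6],
    [0,0,0,0,0,0,5.5],
    [0,0,0,0,0,0,6],
    [0,0,0,0,0,0,6],
    [0,0,0,-2,0,0,6],
    [0,0,0,-4,0,0,6],
    [0,0,0,-4,0,0,6],
    [0,0,0,-4,0,0,6],
    [0,0,0,0,0,0,6],
    [0,0,0,0,0,0,6]
  ]
}}

```text
time: 35.6
position: [0.5331, 0.1315, 0.1421]
tool_rot: [-1.272, 1.168, 1.27]
ft_force: [0.0, -0.0, -0.1]
grip_width: 0.684
```

```bash
python3 - <<'E'
from cards import *
to(.4805,-.2367,.1,-.033)
T=wrist_wfc();im,d=get_image('wrist'); save('w21',im); np.savez('pics/w21.npz',im=im,T=T)
im,d=get_image('scene'); save('sc21',im)
cards('scene',im,None,roi=(100,140,230,260))
E
```

```text
t 35.6 pos [0.5331 0.1315 0.1421] F [ 0.  -0.  -0.1] w 59.5
turn deg (tool) [ 6.72 -0.02  0.04] shift cm now-axes [  4.22   8.34 -36.25] after-turn axes [  4.21   4.04 -36.98]
scene red centre [ 0.4999 -0.237 ] size mm [42.3 89.6] yaw rad -0.034
```

View pics/w21.png

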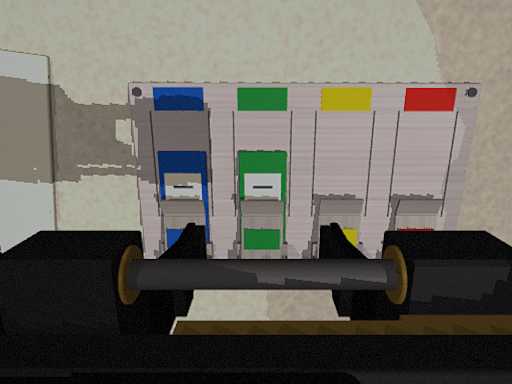

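View pics/sc21.png

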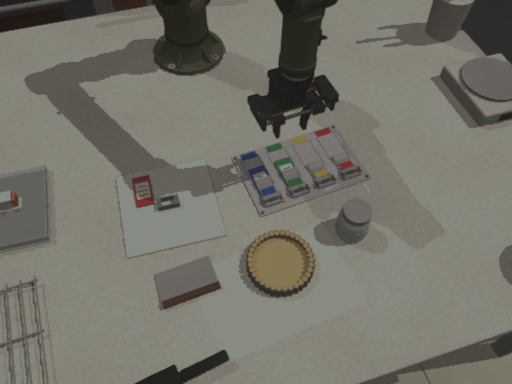

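Call:
{"op": "jog_arm", "data": {
  "targets": [
    [6.7,0,0,0,0,0,6],
    [0,0,0,0,0.5,-5.3,6],
    [0,0,0,0,0.6,-5.3,6],
    [0,0,0,0,0.6,-5.3,6],
    [0,0,0,0,0.6,-5.3,6],
    [0,0,0,1.5,0.6,-5.3,6],
    [0,0,0,2,0.6,-5.3,6],
    [0,0,0,3,0.5,-5.2,6],
    [0,0,0,3.5,0,0,6],
    [0,0,0,0,0,0,6]
  ]
}}

```text
time: 36.95
position: [0.4777, -0.2364, 0.0392]
tool_rot: [-1.18, 1.23, 1.19]
ft_force: [-0.5, 0.2, 0.5]
grip_width: 0.688
```

Call:
{"op": "jog_arm", "data": {
  "targets": [
    [0,0,0,0,0,0,6],
    [0,0,0,0,0,0,6],
    [0,0,0,0,0,0,6]
  ]
}}

```text
time: 37.33
position: [0.4821, -0.2367, 0.0436]
tool_rot: [-1.188, 1.223, 1.184]
ft_force: [-0.2, -0.7, 0.7]
grip_width: 0.685
```

```bash
python3 - <<'E'
from cards import *
to(.4805,-.2367,.0015,-.033)
im,d=get_image('wrist'); save('w22',im)
E
```

```text
t 37.33 pos [ 0.4821 -0.2367  0.0436] F [-0.2 -0.7  0.7] w 59.6
turn deg (tool) [ 0.09 -0.03  0.14] shift cm now-axes [ 4.21  0.17 -0.01] after-turn axes [ 4.21  0.15 -0.01]
```

View pics/w22.png

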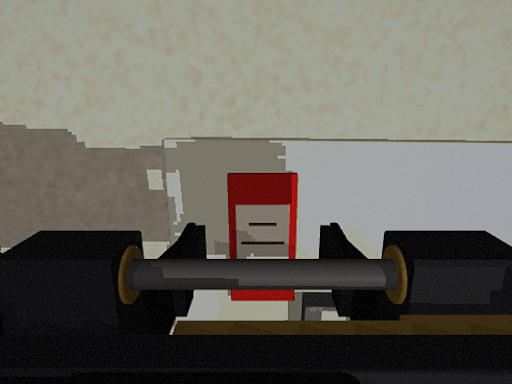

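Call:
{"op": "jog_arm", "data": {
  "targets": [
    [0,0,0,1.5,0.15,0,6],
    [0,0,0,1.8,0,0,6],
    [0,0,0,0.8,0,0,6],
    [0,0,0,0,0,0,6],
    [0,0,0,0,0,0,6],
    [0,0,0,0,0,0,6]
  ]
}}

```text
time: 38.12
position: [0.4793, -0.2371, 0.001]
tool_rot: [-1.185, 1.225, 1.185]
ft_force: [0.4, -0.5, 0.4]
grip_width: 0.69
```

```bash
python3 - <<'E'
from cards import *
to(.4805,-.2367,.0015,-.033)
E
```

```text
t 38.12 pos [ 0.4793 -0.2371  0.001 ] F [ 0.4 -0.5  0.4] w 60.0
turn deg (tool) [ 0.01 -0.04 -0.  ] shift cm now-axes [-0.05 -0.12  0.04] after-turn axes [-0.05 -0.12  0.04]
```

Call:
{"op": "jog_arm", "data": {
  "targets": [
    [0,0,0,-0.06,0,0.04,6],
    [0,0,0,0,0,0,4.8],
    [0,0,0,0,0,0,3.6],
    [0,0,0,0,0,0,3.6],
    [0,0,0,0,0,0,3.6],
    [0,0,0,0,0,0,3.6]
  ],
  "squeeze": 30
}}

```text
time: 38.88
position: [0.4796, -0.2366, 0.0021]
tool_rot: [-1.186, 1.225, 1.185]
ft_force: [0.4, 0.6, -0.0]
grip_width: 0.499
```

Call:
{"op": "jog_arm", "data": {
  "targets": [
    [0,0,0,-0.5,0,0,3.6],
    [0,0,0,-2,0,0,3.6],
    [0,0,0,-3,0,0,3.6],
    [0,0,0,0,0,0,3.6],
    [0,0,0,0,0,0,3.6]
  ]
}}

```text
time: 39.5
position: [0.4796, -0.2364, 0.0575]
tool_rot: [-1.186, 1.224, 1.184]
ft_force: [-0.7, 0.7, -0.8]
grip_width: 0.494
```

```bash
python3 - <<'E'
from cards import *
p=b2w(-.078,.111); to(*p,.057,.082)
E
```

```text
t 39.5 pos [ 0.4796 -0.2364  0.0575] F [-0.7  0.7 -0.8] w 43.0
turn deg (tool) [-6.56 -0.01  0.06] shift cm now-axes [3.000e-02 3.670e+00 5.091e+01] after-turn axes [ 5.000e-02 -2.170e+00  5.099e+01]
```

Call:
{"op": "jog_arm", "data": {
  "targets": [
    [-6.5,0,0,0,0,0,3.6],
    [0,0,0,0,-0.25,5,3.6],
    [0,0,0,0,-0.25,6,3.6],
    [0,0,0,0,-0.25,6,3.6],
    [0,0,0,0,-0.25,6,3.6],
    [0,0,0,0,-0.25,6,3.6],
    [0,0,0,0,-0.25,6,3.6],
    [0,0,0,0,-0.25,6,3.6],
    [0,0,0,0,-0.25,6,3.6],
    [0,0,0,0,-0.15,3.9,3.6]
  ]
}}

```text
time: 40.75
position: [0.4583, 0.2755, 0.0558]
tool_rot: [-1.271, 1.17, 1.271]
ft_force: [0.5, -0.8, 0.1]
grip_width: 0.494
```

Call:
{"op": "jog_arm", "data": {
  "targets": [
    [0,0,0,0,0,0,3.6],
    [0,0,0,0,0,0,3.6],
    [0,0,0,0,0,0,3.6]
  ]
}}

```text
time: 41.12
position: [0.46, 0.2706, 0.0564]
tool_rot: [-1.268, 1.173, 1.266]
ft_force: [0.2, -0.5, -0.2]
grip_width: 0.498
```

```bash
python3 - <<'E'
from cards import *
p=b2w(-.078,.111); to(*p,.002,.082)
im,d=get_image('wrist'); save('w23',im)
E
```

```text
t 41.12 pos [0.46   0.2706 0.0564] F [ 0.2 -0.5 -0.2] w 43.4
turn deg (tool) [-0.22 -0.09 -0.02] shift cm now-axes [5.44 0.03 0.31] after-turn axes [5.44 0.03 0.31]
```

View pics/w23.png

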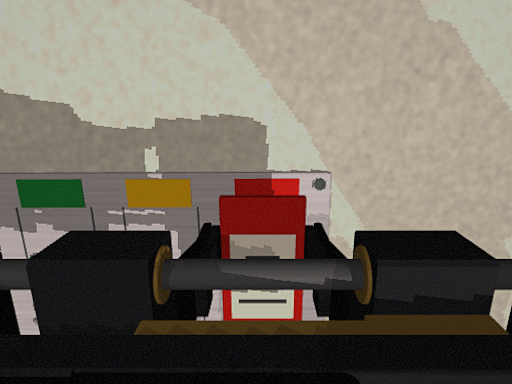

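Call:
{"op": "jog_arm", "data": {
  "targets": [
    [-0.2,0,0,2,0,0.15,3.6],
    [0,0,0,2,0,0,3.6],
    [0,0,0,1.1,0,0,3.6],
    [0,0,0,0.2,0,0,3.6],
    [0,0,0,0,0,0,3.6],
    [0,0,0,0,0,0,3.6],
    [0,0,0,0,0,0,3.6]
  ]
}}

```text
time: 42.05
position: [0.4601, 0.2742, 0.0043]
tool_rot: [-1.271, 1.167, 1.27]
ft_force: [0.7, 0.4, -0.7]
grip_width: 0.496
```

```bash
python3 - <<'E'
from cards import *
p=b2w(-.0185,.111); to(*p,.0025,.082)
E
```

```text
t 42.05 pos [0.4601 0.2742 0.0043] F [ 0.7  0.4 -0.7] w 43.2
turn deg (tool) [ 0.13 -0.    0.06] shift cm now-axes [ 0.18 -5.88 -0.06] after-turn axes [ 0.18 -5.88 -0.05]
```

Go in slightly higher this time (z ≈ 2.8 mm), given the earlier dip on entry.

Call:
{"op": "jog_arm", "data": {
  "targets": [
    [0,0,0,0.15,0,-0.05,3.6],
    [0,0,0,0,-1,0,3.6],
    [0,0,0,0,-1,0,3.6],
    [0,0,0,0,-0.5,0,3.6],
    [0,0,0,0,-0.4,0,3.6],
    [0,0,0,0,0,0,3.6]
  ]
}}

```text
time: 42.8
position: [0.4868, 0.2754, 0.0012]
tool_rot: [-1.271, 1.173, 1.273]
ft_force: [-4.6, -0.2, -1.1]
grip_width: 0.5
```

```bash
python3 - <<'E'
from cards import *
p=b2w(-.0185,.111); to(*p,.0018,.082)
E
```

```text
t 42.8 pos [0.4868 0.2754 0.0012] F [-4.6 -0.2 -1.1] w 43.5
turn deg (tool) [ 0.14 -0.12 -0.25] shift cm now-axes [-0.07 -3.21  0.04] after-turn axes [-0.06 -3.22  0.05]
```

Call:
{"op": "jog_arm", "data": {
  "targets": [
    [0,0,0,-0.05,-0.5,0,3.6],
    [0,0,0,0,-0.5,0,3.6],
    [0,0,0,0,-0.5,0,3.6],
    [0,0,0,0,0,0,3.6]
  ]
}}

```text
time: 43.3
position: [0.5044, 0.2771, 0.0026]
tool_rot: [-1.272, 1.168, 1.27]
ft_force: [-0.9, 1.4, -3.4]
grip_width: 0.497
```

```bash
python3 - <<'E'
from cards import *
p=b2w(-.0185,.111); to(*p,.0018,.082)
E
```

```text
t 43.3 pos [0.5044 0.2771 0.0026] F [-0.9  1.4 -3.4] w 43.3
turn deg (tool) [ 0.11 -0.04  0.06] shift cm now-axes [ 0.08 -1.44  0.02] after-turn axes [ 0.08 -1.44  0.03]
```

Call:
{"op": "jog_arm", "data": {
  "targets": [
    [0,0,0,0.05,-0.5,0,3.6],
    [0,0,0,0,-0.5,0,3.6],
    [0,0,0,0,-0.2,0,3.6],
    [0,0,0,0,0,0,3.6]
  ]
}}

```text
time: 43.8
position: [0.5162, 0.2782, 0.0023]
tool_rot: [-1.272, 1.168, 1.27]
ft_force: [-0.7, -0.8, -2.6]
grip_width: 0.499
```

Call:
{"op": "jog_arm", "data": {
  "targets": [
    [0,0,0,0,-0.2,0,3.6],
    [0,0,0,0,0,0,3.6]
  ]
}}

```text
time: 44.05
position: [0.5177, 0.2783, 0.0023]
tool_rot: [-1.272, 1.168, 1.27]
ft_force: [-1.9, -0.6, -3.6]
grip_width: 0.499
```

Call:
{"op": "jog_arm", "data": {
  "targets": [
    [0,0,0,0,-0.2,0,3.6],
    [0,0,0,0,0,0,3.6]
  ]
}}

```text
time: 44.3
position: [0.5198, 0.2786, 0.0023]
tool_rot: [-1.272, 1.168, 1.27]
ft_force: [-2.1, -0.2, -2.7]
grip_width: 0.494
```

Call:
{"op": "jog_arm", "data": {
  "targets": [
    [0,0,0,0,-0.2,0,3.6],
    [0,0,0,0,0,0,3.6]
  ]
}}

```text
time: 44.55
position: [0.5205, 0.2787, 0.0019]
tool_rot: [-1.271, 1.17, 1.272]
ft_force: [-4.2, 0.0, -1.8]
grip_width: 0.497
```

```bash
python3 - <<'E'
from cards import *
p=b2w(-.0185,.111); to(*p,.0018,.082)
E
```

```text
t 44.55 pos [0.5205 0.2787 0.0019] F [-4.2  0.  -1.8] w 43.2
turn deg (tool) [ 0.14 -0.05 -0.12] shift cm now-axes [ 0.01  0.17 -0.  ] after-turn axes [ 0.01  0.17 -0.  ]
```

Call:
{"op": "jog_arm", "data": {
  "targets": [
    [0,0,0,0,-0.2,0,3.6],
    [0,0,0,0,0,0,3.6]
  ]
}}

```text
time: 44.8
position: [0.5205, 0.2787, 0.0013]
tool_rot: [-1.27, 1.174, 1.275]
ft_force: [-9.8, -1.5, -0.9]
grip_width: 0.501
```

Call:
{"op": "jog_arm", "data": {
  "targets": [
    [0,0,0,0,0.25,0,3.6],
    [0,0,0,0,0,0,5.5],
    [0,0,0,0,0,0,6],
    [0,0,0,0,0,0,6],
    [0,0,0,-2,0,0,6],
    [0,0,0,-4,0,0,6],
    [0,0,0,-5,0,-3,6],
    [0,0,0,-5,0,-5,6],
    [0,0,0,0,0,-3,6],
    [0,0,0,0,0,0,6]
  ]
}}

```text
time: 46.05
position: [0.5313, 0.1718, 0.159]
tool_rot: [-1.268, 1.168, 1.264]
ft_force: [-0.1, 0.8, -0.3]
grip_width: 0.691
```

```bash
python3 - <<'E'
from cards import *
T=wrist_wfc();im,d=get_image('wrist'); save('w24',im); np.savez('pics/w24.npz',im=im,T=T)
im,d=get_image('scene'); save('sc24',im); np.savez('pics/sc24.npz',im=im)
to(.488,-.545,.2,-.037)
E
```

```text
t 46.15 pos [0.5299 0.1757 0.1574] F [-0.5  1.1 -0.2] w 59.8
turn deg (tool) [6.94 0.05 0.07] shift cm now-axes [ -4.33  10.22 -71.46] after-turn axes [ -4.26   1.52 -72.17]
```

View pics/w24.png

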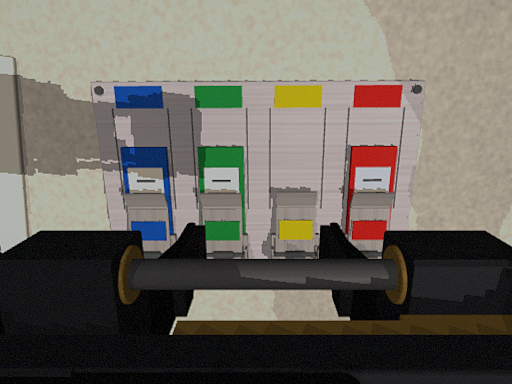

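View pics/sc24.png

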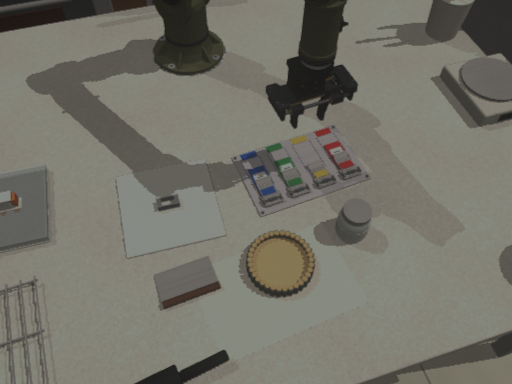

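```bash
python3 - <<'E'
from cards import *
z=np.load('pics/w24.npz'); T=z['T']; im=z['im']
h=cv2.cvtColor(im,cv2.COLOR_RGB2HSV); H,S,V=[h[...,i].astype(int) for i in range(3)]
for c,m in {'red':((H<4)|(H>172)),'grn':(H>48)&(H<80),'blu':(H>100)&(H<125)}.items():
    m=(m&(S>90)).astype(np.uint8); m[:125]=0; m[192:]=0
    cs,_=cv2.findContours(m,cv2.RETR_EXTERNAL,cv2.CHAIN_APPROX_NONE); k=max(cs,key=cv2.contourArea)
    P=np.array([w2b(plane('wrist',*p,.010,T)) for p in k[:,0,:].astype(float)])
    print(c,'rear x',np.percentile(P[:,0],3).round(4),'y',P[:,1].min().round(4),P[:,1].max().round(4),'mid',(P[:,1].min()+P[:,1].max())/2)
for u,v in [(98.5,90.5),(417,89.5)]: print(w2b(plane('wrist',u,v,.005,T)))
E
```

```text
red rear x -0.0408 y 0.0884 0.1334 mid 0.11090371876699237
grn rear x -0.0403 y -0.0586 -0.0149 mid -0.036767079660746084
blu rear x -0.0405 y -0.133 -0.0884 mid -0.11069657577708206
[-0.09250543 -0.14831446]
[-0.09251931  0.14766079]
```

Call:
{"op": "jog_arm", "data": {
  "targets": [
    [6.9,0,0,-2,0,0,8.7],
    [0,0,0,-2,0,-5.5,8.7],
    [0,0,0,0,0,-6,8.7],
    [0,0,0,0,0,-6,8.7],
    [0,0,0,0,0,-6,8.7],
    [0,0,0,0,0,-6,8.7],
    [0,0,0,0,0,-6,8.7],
    [0,0,0,0,0,-6,8.7],
    [0,0,0,0,0,-6,8.7],
    [0,0,0,0,0.6,-6,8.7]
  ]
}}

```text
time: 47.4
position: [0.5063, -0.359, 0.1964]
tool_rot: [-1.186, 1.224, 1.186]
ft_force: [0.5, -0.6, 0.7]
grip_width: 1.003
```

Call:
{"op": "jog_arm", "data": {
  "targets": [
    [0,0,0,0,1,-6,8.7],
    [0,0,0,0,1,-6,8.7],
    [0,0,0,0,1,-5,8.7],
    [0,0,0,0,0,0,8.7],
    [0,0,0,0,0,0,8.7],
    [0,0,0,0,0,0,8.7]
  ]
}}

```text
time: 48.15
position: [0.4707, -0.5258, 0.1966]
tool_rot: [-1.185, 1.223, 1.185]
ft_force: [-0.2, -0.8, 0.2]
grip_width: 1.0
```

```bash
python3 - <<'E'
from cards import *
to(.488,-.545,.2,-.037)
T=wrist_wfc();im,d=get_image('wrist'); save('w25',im); np.savez('pics/w25.npz',im=im,T=T)
E
```

```text
t 48.15 pos [ 0.4707 -0.5258  0.1966] F [-0.2 -0.8  0.2] w 87.0
turn deg (tool) [0.28 0.06 0.06] shift cm now-axes [-0.34 -1.79 -1.86] after-turn axes [-0.34 -1.8  -1.85]
```

View pics/w25.png

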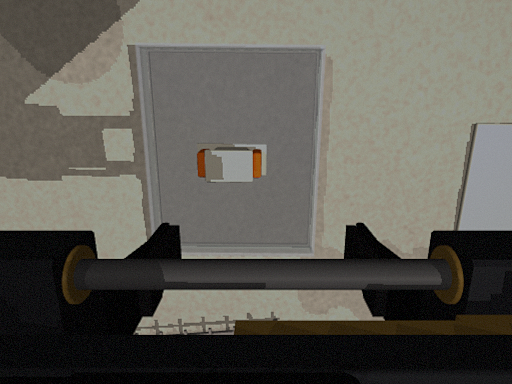

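```bash
python3 - <<'E'
from cards import *
z=np.load('pics/w25.npz'); T=z['T']; im=z['im']
crop('w25c',im,130,35,330,260,3)
C=np.array([plane('wrist',*p,.026,T) for p in [(138,45.5),(323.5,47),(312,252),(151,252)]]); print(C.round(4),C.mean(0).round(4))
h=cv2.cvtColor(im,cv2.COLOR_RGB2HSV); H,S,V=[h[...,i].astype(int) for i in range(3)]
m=(H>3)&(H<16)&(S>140); m[:130]=0; m[200:]=0; m[:,:190]=0; m[:,275:]=0
k,lab,st,ce=cv2.connectedComponentsWithStats(m.astype(np.uint8))
for i in range(1,k):
    if st[i,4]>15: print(st[i],ce[i],plane('wrist',*ce[i],.05,T).round(4))
H4=np.array([plane('wrist',*p,.064,T) for p in [(206,150),(251.5,149),(253.5,181.5),(207.5,182.5)]]); print(H4.round(4),H4.mean(0).round(4))
E
```

```text
[[ 0.3483 -0.639   0.026 ]
 [ 0.3551 -0.4638  0.026 ]
 [ 0.5676 -0.4728  0.026 ]
 [ 0.5619 -0.653   0.026 ]] [ 0.4582 -0.5571  0.026 ]
[197 149   9  28 188] [200.90957447 162.95212766] [ 0.458  -0.5842  0.05  ]
[253 149   8  29 201] [256.31840796 162.88557214] [ 0.4597 -0.5308  0.05  ]
[[ 0.4436 -0.5759  0.064 ]
 [ 0.444  -0.5344  0.064 ]
 [ 0.4745 -0.5338  0.064 ]
 [ 0.4741 -0.5768  0.064 ]] [ 0.4591 -0.5552  0.064 ]
```

View pics/w25c.png

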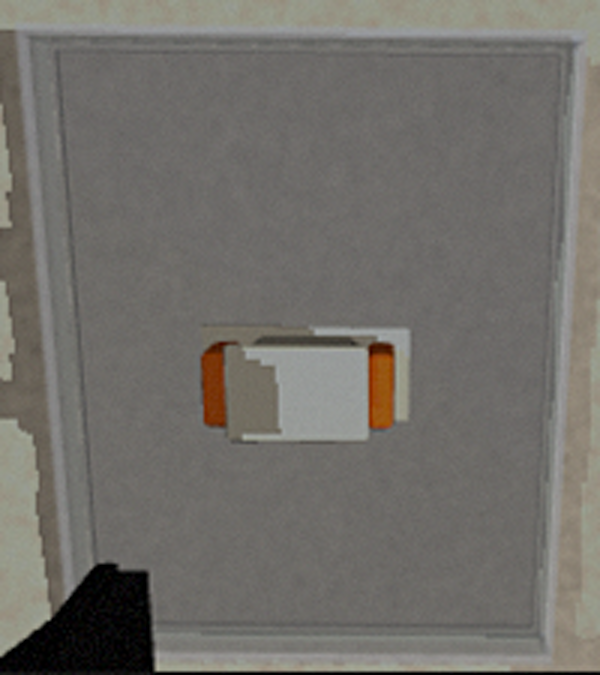

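```bash
python3 - <<'E'
from cards import *
to(.459,-.557,.1,-.036)
E
```

```text
t 48.2 pos [ 0.4704 -0.5261  0.1968] F [ 0.1  0.2 -0.1] w 86.9
turn deg (tool) [0.2  0.04 0.06] shift cm now-axes [ 9.68  1.05 -3.13] after-turn axes [ 9.68  1.03 -3.13]
```

Call:
{"op": "jog_arm", "data": {
  "targets": [
    [0.2,0,0,3,0.5,-1.6,8.7],
    [0,0,0,4,0.5,-1.5,8.7],
    [0,0,0,2.7,0,0,8.7],
    [0,0,0,0,0,0,8.7],
    [0,0,0,0,0,0,8.7],
    [0,0,0,0,0,0,8.7]
  ]
}}

```text
time: 48.95
position: [0.4583, -0.5594, 0.102]
tool_rot: [-1.184, 1.227, 1.178]
ft_force: [0.7, -0.6, -0.4]
grip_width: 1.002
```

```bash
python3 - <<'E'
from cards import *
to(.459,-.557,.0305,-.036)
T=wrist_wfc();im,d=get_image('wrist'); save('w26',im); np.savez('pics/w26.npz',im=im,T=T)
h=cv2.cvtColor(im,cv2.COLOR_RGB2HSV); H,S,V=[h[...,i].astype(int) for i in range(3)]
m=(H>3)&(H<16)&(S>140); m[:120]=0; m[235:]=0; m[:,:200]=0; m[:,335:]=0
k,lab,st,ce=cv2.connectedComponentsWithStats(m.astype(np.uint8))
for i in range(1,k):
    if st[i,4]>15: print(st[i],ce[i],plane('wrist',*ce[i],.05,T).round(4))
E
```

```text
t 48.95 pos [ 0.4583 -0.5594  0.102 ] F [ 0.7 -0.6 -0.4] w 87.2
turn deg (tool) [-0.15 -0.15  0.15] shift cm now-axes [ 7.15 -0.04  0.26] after-turn axes [ 7.15 -0.06  0.24]
[222 184  16  41 437] [228.13272311 203.91533181] [ 0.4573 -0.583   0.05  ]
[296 184  16  42 401] [304.6234414  204.12718204] [ 0.4595 -0.5297  0.05  ]
```

View pics/w26.png

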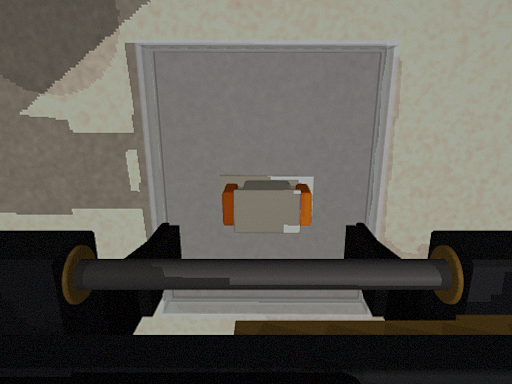

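Call:
{"op": "jog_arm", "data": {
  "targets": [
    [0.1,0,0,2.5,0,0.25,8.7],
    [0,0,0,2.5,0,0,8.7],
    [0,0,0,1.7,0,0,8.7],
    [0,0,0,0.3,0,0,8.7],
    [0,0,0,0,0,0,8.7],
    [0,0,0,0,0,0,8.7]
  ]
}}

```text
time: 49.75
position: [0.4577, -0.5573, 0.0312]
tool_rot: [-1.181, 1.229, 1.176]
ft_force: [0.5, -0.1, 0.5]
grip_width: 0.998
```

```bash
python3 - <<'E'
from cards import *
to(.4585,-.5565,.0305,-.041)
im,d=get_image('wrist'); save('w27',im)
E
```

```text
t 49.75 pos [ 0.4577 -0.5573  0.0312] F [ 0.5 -0.1  0.5] w 86.8
turn deg (tool) [-0.03 -0.12  0.09] shift cm now-axes [ 0.07 -0.07  0.08] after-turn axes [ 0.07 -0.07  0.08]
```

View pics/w27.png

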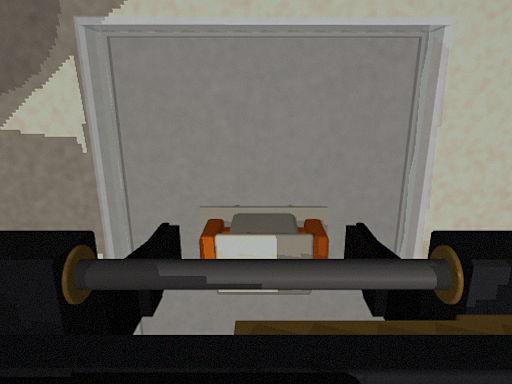

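Good alignment. Squeeze.

Call:
{"op": "jog_arm", "data": {
  "targets": [
    [0,0,0,0,-0.07,0.08,7],
    [0,0,0,0,0,0,5.5],
    [0,0,0,0,0,0,4],
    [0,0,0,0,0,0,3.5],
    [0,0,0,0,0,0,3.5],
    [0,0,0,0,0,0,3.5],
    [0,0,0,0,0,0,3.5],
    [0,0,0,0,0,0,3.5]
  ],
  "squeeze": 25
}}

```text
time: 50.8
position: [0.4581, -0.5561, 0.0305]
tool_rot: [-1.18, 1.229, 1.177]
ft_force: [-0.6, 0.7, 4.0]
grip_width: 0.455
```

```bash
python3 - <<'E'
from cards import *
to(.4585,-.5565,.0305,-.041)
im,d=get_image('wrist'); save('w28',im)
E
```

```text
t 50.8 pos [ 0.4581 -0.5561  0.0305] F [-0.6  0.7  4. ] w 39.6
turn deg (tool) [-0.03 -0.07  0.05] shift cm now-axes [ 0.   -0.04 -0.04] after-turn axes [ 0.   -0.04 -0.04]
```

View pics/w28.png

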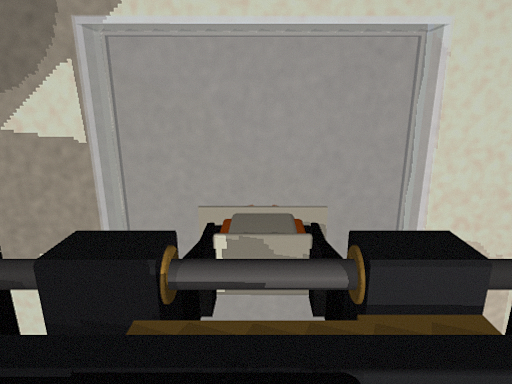

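```bash
python3 - <<'E'
from cards import *
z=np.load('pics/w5.npz'); crop('w5c',z['im'],230,150,300,200,10)
z=np.load('pics/w2.npz'); T=z['T']
# cover outline in w2c crop(160,60,x4): top outer corners
for zz in (.006,.032):
    C=np.array([plane('wrist',160+a/4,60+b/4,zz,T) for a,b in [(110,80),(684,80),(655,722),(150,722)]]); print(zz,C.round(4).tolist(),C.mean(0).round(4))
H4=np.array([plane('wrist',160+a/4,60+b/4,.070,T) for a,b in [(330,406),(474,404),(476,496),(331,501)]]); print(H4.round(4).tolist(),H4.mean(0).round(4))
E
```

```text
0.006 [[0.4442, -0.2731, 0.006], [0.4529, -0.0868, 0.006], [0.679, -0.0954, 0.006], [0.6703, -0.2826, 0.006]] [ 0.5616 -0.1845  0.006 ]
0.032 [[0.4456, -0.2676, 0.032], [0.4538, -0.092, 0.032], [0.6671, -0.1001, 0.032], [0.6588, -0.2766, 0.032]] [ 0.5563 -0.1841  0.032 ]
[[0.5427, -0.2041, 0.07], [0.5441, -0.1612, 0.07], [0.5725, -0.1615, 0.07], [0.572, -0.2056, 0.07]] [ 0.5578 -0.1831  0.07  ]
```

View pics/w5c.png

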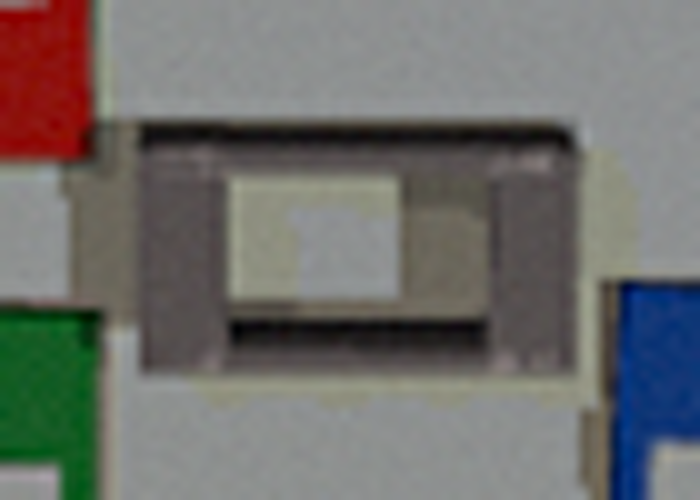

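```bash
python3 - <<'E'
from cards import *
T=np.load('pics/w5.npz')['T']
C=np.array([plane('wrist',*p,.023,T) for p in [(244,164.5),(287.8,164.2),(287.6,187.2),(244,187.2)]]); print(C.round(4).tolist(),C.mean(0).round(4))
to(.5563,-.1836,.11,-.037)
E
```

```text
[[0.5428, -0.2093, 0.023], [0.5445, -0.1564, 0.023], [0.5733, -0.1571, 0.023], [0.5713, -0.2109, 0.023]] [ 0.558  -0.1834  0.023 ]
t 50.85 pos [ 0.4581 -0.5561  0.0305] F [-0.8  0.1  4.2] w 40.0
turn deg (tool) [-0.26 -0.07  0.04] shift cm now-axes [-7.99 -8.27 37.62] after-turn axes [-7.95 -8.44 37.59]
```

Call:
{"op": "jog_arm", "data": {
  "targets": [
    [0,0,0,-1,0,0,3.5],
    [0,0,0,-3,0,0,3.5],
    [-0.25,0,0,-3,-1,3.6,3.5],
    [0,0,0,0,-1.1,5,3.5],
    [0,0,0,0,-1.1,5,3.5],
    [0,0,0,0,-1.1,5,3.5],
    [0,0,0,0,-1.1,5,3.5],
    [0,0,0,0,-1.1,5,3.5],
    [0,0,0,0,-1.1,5,3.5],
    [0,0,0,0,-0.9,4,3.5]
  ]
}}

```text
time: 52.1
position: [0.5569, -0.1798, 0.0992]
tool_rot: [-1.182, 1.226, 1.185]
ft_force: [0.6, -1.0, -3.1]
grip_width: 0.46
```

Call:
{"op": "jog_arm", "data": {
  "targets": [
    [0,0,0,0,0,0,3.5],
    [0,0,0,0,0,0,3.5],
    [0,0,0,0,0,0,3.5],
    [0,0,0,0,0,0,3.5]
  ]
}}

```text
time: 52.6
position: [0.5565, -0.1845, 0.0997]
tool_rot: [-1.181, 1.228, 1.18]
ft_force: [-0.0, -0.2, -3.6]
grip_width: 0.456
```

```bash
python3 - <<'E'
from cards import *
to(.557,-.1836,.0385,-.037)
im,d=get_image('wrist'); save('w29',im)
im,d=get_image('side'); crop('si29',im,200,150,400,340,4)
E
```

```text
t 52.6 pos [ 0.5565 -0.1845  0.0997] F [-0.  -0.2 -3.6] w 39.7
turn deg (tool) [-0.13 -0.05  0.01] shift cm now-axes [ 6.12 -0.04  0.09] after-turn axes [ 6.12 -0.04  0.09]
```

View pics/w29.png

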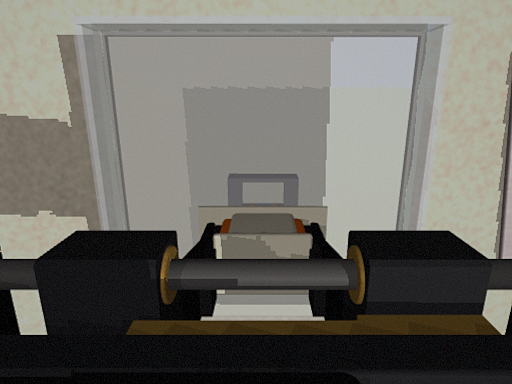

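View pics/si29.png

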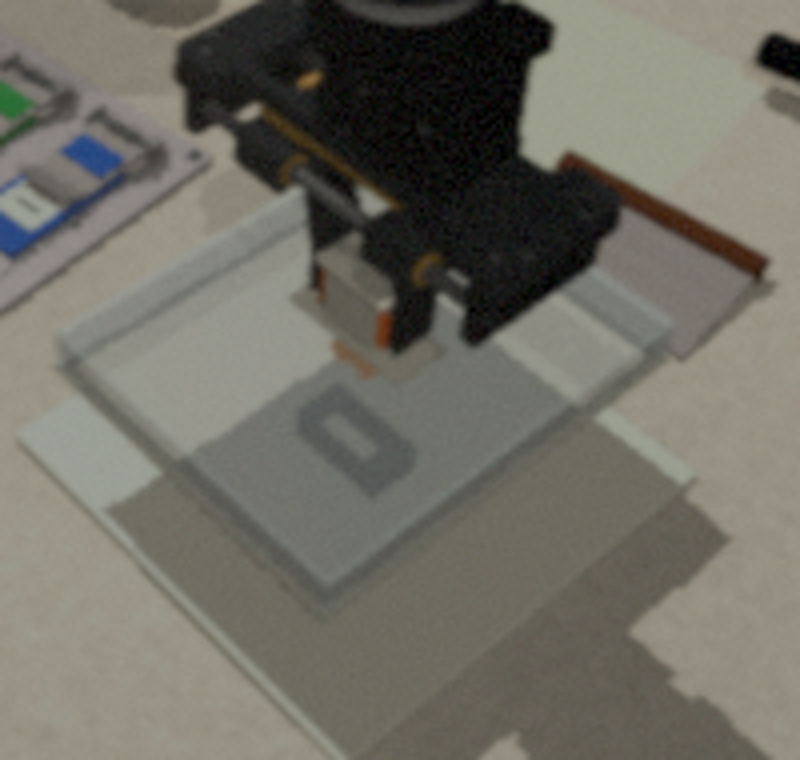

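Call:
{"op": "jog_arm", "data": {
  "targets": [
    [-0.1,0,0,2,-0.04,0.05,3.5],
    [0,0,0,2,0,0,3.5],
    [0,0,0,0.8,0,0,3.5],
    [0,0,0,0,0,0,3.5],
    [0,0,0,0,0,0,3.5]
  ]
}}

```text
time: 53.32
position: [0.5579, -0.183, 0.0521]
tool_rot: [-1.184, 1.226, 1.182]
ft_force: [0.6, 0.8, -2.4]
grip_width: 0.455
```

Call:
{"op": "jog_arm", "data": {
  "targets": [
    [0,0,0,0.5,0,0,3.5],
    [0,0,0,0.4,0,0,3.5],
    [0,0,0,0,0,0,3.5]
  ]
}}

```text
time: 53.7
position: [0.5572, -0.1826, 0.0424]
tool_rot: [-1.183, 1.226, 1.183]
ft_force: [-0.0, 0.6, -2.7]
grip_width: 0.456
```

Call:
{"op": "jog_arm", "data": {
  "targets": [
    [0,0,0,0.3,0,0,3.5],
    [0,0,0,0.2,0,0,3.5],
    [0,0,0,0,0,0,3.5]
  ]
}}

```text
time: 54.08
position: [0.5573, -0.1826, 0.0375]
tool_rot: [-1.184, 1.226, 1.183]
ft_force: [-1.5, 0.5, -2.7]
grip_width: 0.457
```

```bash
python3 - <<'E'
from cards import *
to(.557,-.1836,.0365,-.037)
E
```

```text
t 54.08 pos [ 0.5573 -0.1826  0.0375] F [-1.5  0.5 -2.7] w 39.8
turn deg (tool) [ 0.1  -0.03 -0.  ] shift cm now-axes [ 0.1   0.03 -0.1 ] after-turn axes [ 0.1   0.03 -0.1 ]
```

Call:
{"op": "jog_arm", "data": {
  "targets": [
    [0,0,0,0.1,0,0,3.5],
    [0,0,0,0.08,0,0,3.5],
    [0,0,0,0,0,0,3.5]
  ]
}}

```text
time: 54.45
position: [0.5576, -0.1828, 0.0364]
tool_rot: [-1.184, 1.226, 1.182]
ft_force: [-1.0, 0.6, 2.5]
grip_width: 0.455
```

```bash
python3 - <<'E'
from cards import *
to(.557,-.1836,.0365,-.037)
im,d=get_image('side'); crop('si30',im,200,150,400,340,4)
E
```

```text
t 54.45 pos [ 0.5576 -0.1828  0.0364] F [-1.   0.6  2.5] w 39.6
turn deg (tool) [ 0.09 -0.02  0.04] shift cm now-axes [-0.01  0.06 -0.09] after-turn axes [-0.01  0.06 -0.09]
```

View pics/si30.png

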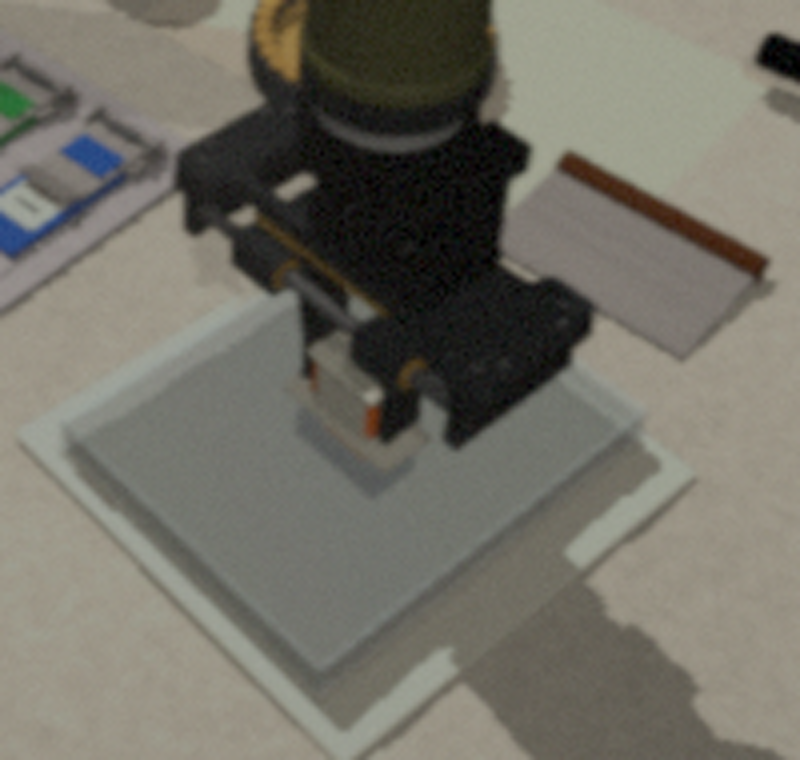

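Call:
{"op": "jog_arm", "data": {
  "targets": [
    [0,0,0,0.06,0,0,3.5],
    [0,0,0,0,0,0,3.5],
    [0,0,0,0,0,0,5],
    [0,0,0,0,0,0,6.5],
    [0,0,0,0,0,0,8],
    [0,0,0,0,0,0,8.7],
    [0,0,0,0,0,0,8.7],
    [0,0,0,0,0,0,8.7]
  ]
}}

```text
time: 55.5
position: [0.5575, -0.1827, 0.0351]
tool_rot: [-1.184, 1.226, 1.183]
ft_force: [-0.5, -0.3, -0.5]
grip_width: 0.978
```

```bash
python3 - <<'E'
from cards import *
to(.557,-.1836,.0365,-.037)
im,d=get_image('wrist'); save('w31',im)
im,d=get_image('side'); crop('si31',im,200,150,400,340,4)
E
```

```text
t 55.5 pos [ 0.5575 -0.1827  0.0351] F [-0.5 -0.3 -0.5] w 85.1
turn deg (tool) [ 0.1  -0.04  0.01] shift cm now-axes [-0.14  0.05 -0.09] after-turn axes [-0.14  0.05 -0.09]
```

View pics/w31.png

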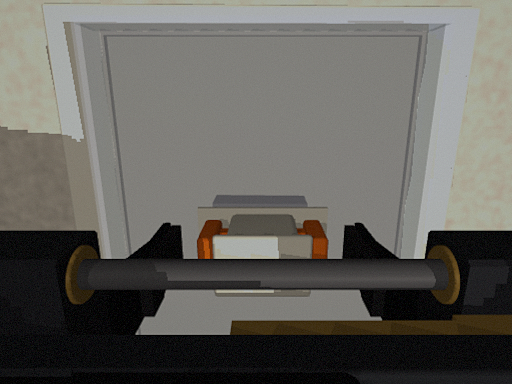

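Call:
{"op": "jog_arm", "data": {
  "targets": [
    [0,0,0,-2,0,0,8.7],
    [0,0,0,-5,0,0,8.7],
    [0,0,0,-6,0,0,8.7],
    [0,0,0,-6,0,0,8.7],
    [0,0,0,-6,2,0,8.7],
    [0,0,0,0,0,0,8.7],
    [0,0,0,0,0,0,8.7],
    [0,0,0,0,0,0,8.7]
  ]
}}

```text
time: 56.6
position: [0.5371, -0.1814, 0.2834]
tool_rot: [-1.183, 1.227, 1.185]
ft_force: [-0.7, -0.2, 0.4]
grip_width: 1.003
```

```bash
python3 - <<'E'
from cards import *
to(.54,-.1836,.29,-.037)
T=wrist_wfc();im,d=get_image('wrist'); save('w32',im); np.savez('pics/w32.npz',im=im,T=T); crop('w32c',im,160,60,360,250,4)
im,_=get_image('scene'); save('sc32',im)
im,_=get_image('side'); save('si32',im)
h=cv2.cvtColor(im,cv2.COLOR_RGB2HSV)
im=np.load('pics/w32.npz')['im']; h=cv2.cvtColor(im,cv2.COLOR_RGB2HSV); H,S,V=[h[...,i].astype(int) for i in range(3)]
m=(H>5)&(H<14)&(S>150); m[:130]=0; m[225:]=0; m[:,:200]=0; m[:,320:]=0
k,lab,st,ce=cv2.connectedComponentsWithStats(m.astype(np.uint8))
for i in range(1,k):
    if st[i,4]>15: print(st[i],ce[i],plane('wrist',*ce[i],.055,T).round(4))
E
```

```text
t 56.6 pos [ 0.5371 -0.1814  0.2834] F [-0.7 -0.2  0.4] w 87.2
turn deg (tool) [ 0.11 -0.02 -0.11] shift cm now-axes [-0.66 -0.3  -0.21] after-turn axes [-0.66 -0.3  -0.21]
[237 166   8  22  59] [239.3220339  173.40677966] [ 0.5537 -0.21    0.055 ]
[281 166   6  22  40] [282.15 172.75] [ 0.5547 -0.1576  0.055 ]
```

View pics/w32c.png

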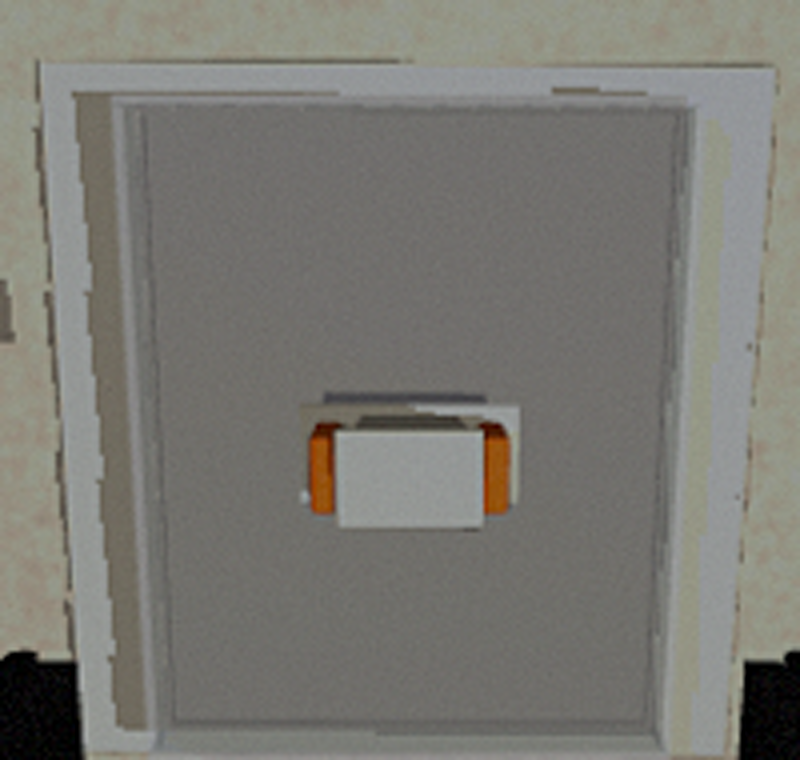

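View pics/sc32.png

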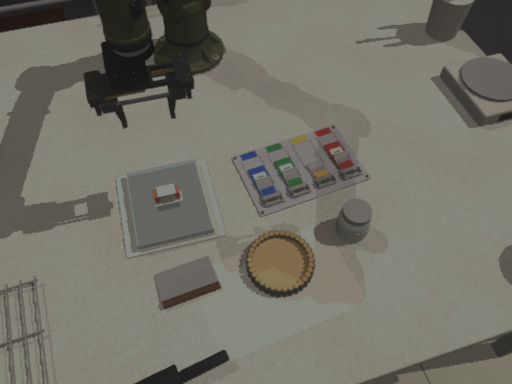

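View pics/si32.png

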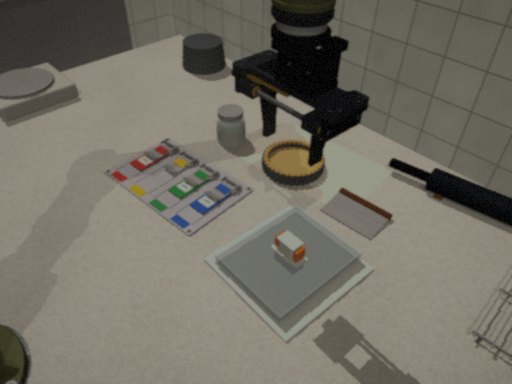

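```bash
python3 - <<'E'
from cards import *
for n,x0,x1 in (('scene',140,190),('side',265,315)):
  for f in (f'{n}0',{'scene':'sc32','side':'si32'}[n]):
    im=cv2.cvtColor(cv2.imread(f'pics/{f}.png'),cv2.COLOR_BGR2RGB); h=cv2.cvtColor(im,cv2.COLOR_RGB2HSV); H,S,V=[h[...,i].astype(int) for i in range(3)]
    m=(S>110)&(H>5)&(H<14); m[:,:x0]=0; m[:,x1:]=0; m[:180]=0; m[270:]=0
    k,l,st,ce=cv2.connectedComponentsWithStats(m.astype(np.uint8)); print(f,[(st[i,4],ce[i].round(1)) for i in range(1,k) if st[i,4]>15])
E
```

```text
scene0 [(np.int32(38), array([175.9, 191.1])), (np.int32(40), array([154.7, 195.8]))]
sc32 [(np.int32(40), array([176.7, 191.3])), (np.int32(40), array([155.7, 196.3]))]
side0 [(np.int32(37), array([277.8, 239.3])), (np.int32(123), array([298.9, 254.7]))]
si32 [(np.int32(33), array([276.5, 240.2])), (np.int32(111), array([298.7, 254.1]))]
```

```bash
python3 -c "
from bench import close_job
print(close_job())"
```

```text
the job is handed in; nothing more can be done
None
```

The three cards in the keeper today (red, green and blue; no yellow) are up on the order board. The cover is back on the keeper, and I handed the job in at about 57 s of the 210 s allowed.

**Cards:** The last wrist picture shows each card under its own clip, within 0.5 mm of the lane's middle. All three rear edges line up to within 0.5 mm. Each card was pushed on until the force rose sharply (8 to 10 N), which I took as the stop. On the blue and green entries the fingertips first pressed down on the plate, with about 20 N pushing back along the lane and about 20 N upward. I raised the tool about 1 mm and both then went in.

**Cover:** It sits within about 2 mm of its starting position in the scene and side pictures, and both buttons are out at their original spacing. I did not pull on it to prove the lock. It had been knocked about 3 cm while standing aside, so I measured it again before picking it up.

**Other objects:** The tart, jar and scraper look unmoved in the pictures, and the robot is clear of everything.

**Disagreements:**
- **Fingertips:** They stood about 6 to 7 mm behind the TCP, not 19 mm ahead as described. My first grasp of the blue card closed above it for that reason. After that I set the grasp height by touching down on the plate.
- **Stop position:** The cards' rear edges put the stop about 2 mm further on than I first estimated from the clips, which is within the camera calibration.

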